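# Tidy the bedside dresser

### The job

Tidy the bedside things into their wooden holders: the glasses case in the undivided tray, the socket block in the longer bay and the phone plug in the shorter bay of the divided tray, each lying flat on the floor of its place and right way up. Stack the two stone coasters on the coaster rack, the large one underneath and the small one on top, both with their long sides along the longer fence and squared snugly into the corner against both fences. Leave the mug and the clock where they are.

Things in the scene. Friction and masses are not known exactly. Their poses are not given: they have to be found in the camera images.
- large_coaster: Loose flat rectangular beige stone coaster, 104 (x) x 66 (y) x 9 (z) mm, about 0.13 kg. Origin at the centre of its underside; x along its long side, z up. Starts flat on the dresser top (z = 0).
- small_coaster: Loose flat rectangular coaster of the same stone, smaller: 80 (x) x 50 (y) x 9 (z) mm, about 0.08 kg. Origin at the centre of its underside; x along its long side, z up.
- glasses_case: Loose hard dark brown glasses case with rounded edges (8 mm radius), thin steel seam and small brass clasp; it does not open. 150 (x) x 54 (y) x 38 (z) mm, about 0.14 kg. Origin at the centre of its underside; x along its length, z up.
- socket_block: Loose white plastic socket block (plug adaptor) with dark socket holes in its top, 92 (x) x 44 (y) x 32 (z) mm, about 0.14 kg. Origin at the centre of its underside; x along its length, z up.
- phone_plug: Loose white plastic phone charger plug: housing 46 (x) x 40 (y) x 30 (z) mm, with two brass pins that stick out a further 18 mm from its +x end at mid-height; about 0.07 kg. Origin at the centre of the housing's underside, so it reaches from x = -23 to x = +41 mm; z up.
- coaster_rack: Fixed wooden base 124 (x) x 84 (y) x 6 mm with two fences in an L, 8 mm thick, tops at z = 26. Origin: centre of underside, z up. Longer fence along the -y edge: inner face y = -34, from x = -62 to -10 mm. Shorter along the -x edge: inner face x = -54, from y = -42 to 0. Past them the edges are open: fingers can hold a coaster across its width near its +x end and push it into the corner.
- case_tray: Fixed undivided wooden tray, 190 (x) x 84 (y) x 16 mm high outside, walls and floor 4 mm thick, inside 182 x 76 mm. Origin at the centre of the underside, x along its length, z up.
- charger_tray: Fixed wooden tray, 204 (x) x 72 (y) x 14 mm high outside, walls, floor and divider 4 mm thick, divided across its length into two bays 64 mm wide (y): the longer bay from x = -98 to +14 mm (112 mm, centre x = -42), the shorter bay from x = +18 to +98 mm (80 mm, centre x = +58). Origin at the centre of the underside, x along its length, z up.
- mug: Bystander: white ceramic mug, 80 mm across, 90 mm high, standing to the robot's left of the work. Origin at the centre of its underside. Leave it alone.
- clock: Bystander: small dark wooden alarm clock, 45 x 90 x 70 mm high, standing to the robot's right of the work. Origin at the centre of its underside. Leave it alone.
Things that resemble listed ones, but are neither listed nor needed, are in the scene too. What is shaped like the large_coaster but green is not meant.

How it is judged:
By the outcome, as a careful person would: the job done as asked, in the order asked, and still so for the second after the job is handed in, with the robot touching nothing.
It also fails if it takes over 120 s, if anything falls off the work surface, if the arm or the gripper's body presses on something with over 40 N, if the wrist force passes 120 N, or if a joint passes its speed limit or range.

### The arm

A 6-joint arm with a two-finger parallel gripper is mounted at the origin on the work surface. World frame = base frame: x ahead of the robot, y to its left, z up, the work surface at z = 0. Lengths are in m, angles in rad, forces in N, time in s.
With the tool pointing down it reaches from about 0.25 to 0.775 m from the base axis. Payload 4 kg.
Tool frame: the origin (TCP) lies midway between the tips of the shut fingers; the grasp point (between the pads) lies robot.tcp_to_grasp behind it (robot.tcp_to_grasp is the distance from the TCP to the grasp point, in m); y points along the fingers, x is the direction in which the jaws open and shut, and the axes are right-handed (so a half turn about y gives the same grasp; the last joint's range is limited). The gripper opens to 94 mm and grips with 3 to 60 N. Pads are 16 mm wide; open, the fingers measure 119 mm over their backs; the gripper's body (75 mm by 177 mm) begins 78 mm behind the grasp point.
Start: joints at [1.059, 0.087, 1.371, -0, 1.684, -0.103], TCP at [0.219, 0.505, 0.175] pointing down, gripper open.
Joint ranges: [-3.1, 3.1], [-0.76, 2.03], [0.27, 2.55], [-1.08, 4.22], [0.17, 2.65], [-2.57, 2.57]. Speed limits (rad/s): [2.79, 2.79, 3.14, 3.14, 3.14, 3.14].

### API

Orientations are given as [roll, pitch, yaw] about the fixed x, y, z axes, in that order (R = Rz(yaw) Ry(pitch) Rx(roll)).
In Python, from bench import robot gives the robot as it stands.
- The arm moves only by the tool arm_command, never from a script. Its argument "series" is text: rows parted by semicolons, each of 7 numbers parted by spaces: the turn, a rotation vector about the tool's x, y, z in rad, then the shift along the tool's x, y, z in m, then the finger opening in m, from 0 to 0.094. A call has 1 to 12 rows; each row shifts and turns the pose as measured when the row begins, along the tool's axes as they then stand; what a row does not reach is not made up. A row lasts 1/10 s, in which the tool goes at most 50 mm and 8.59 degrees, less where a joint would pass 70% of its speed; a pose out of reach is approached as far as the arm can. A call with a gripper value outside its range is refused whole. The fingers move at their own pace and stop on an object; the grip force is fixed at half the most. Time passes only in rows, so rows that do not move let the fingers close. It gives the time, the measured TCP pose, the force and the opening at its end, in the units of the state.
- robot.get_obs(): the state, without advancing time (a new reading comes with each control period).
- robot.snapshot(name): name is "scene" or "side" or "wrist"; returns the picture (384x512x3 uint8, blue, green, red); there is no depth.
- robot.camera_params(name): a dict with "fx", "fy", "cx", "cy" (pixels), "extrinsics" (4x4, takes a point from camera to world coordinates). Camera axes: x right, y up, looking along -z (the intrinsics and any distortion apply to the point x, -y, -z); pixel columns grow to the right and rows downward; lengths in m; the calibration is good to about 2 mm. A picture is of the moment at which its call begins: read the wrist's pose just before it. camera_params takes no time and is no camera call; for the wrist camera it gives the pose at the moment of the call.
- robot.close_job(): hands the job in, once; it reports no verdict.
Trained networks look in the newest picture that a camera, given by its name, has taken for a name from the list of things; names that differ only in an ending like _2 or _b are one class to them, and where a whole thing is asked for, a point or a joint stands for the part that bears it (a point fixed in the world has none). Each returns a list of dicts, best first, with "score" (0 to 1); they miss things now and then, are a little off and sometimes report something else, mostly with a low value. They report only what shows in the picture. A call takes as long as a camera call. They do not tell look-alikes from the thing itself.
- robot.spot_in(camera, target): "centre" ([x, y, z] in m, in the coordinates of the camera as it stood for that picture, good to about 4 mm: the middle of the surface that is visible of it).
The state is a dict: "time": time; "joint_positions": joint angles; "qvel": joint speeds; "joint_torque": joint torques, N m; "tool_pos": TCP position; "ee_rot": TCP orientation; "wrist_force": force on the tool from outside, world axes, zero at the start; "wrist_torque": the same for the moment, N m; "width": finger opening in m.
Only numpy, scipy, OpenCV 4.12 (cv2) and the standard library are available. Lean on these libraries where they do the work, as an engineer would, in place of code of your own. Each camera call takes 0.05 s, during which the arm holds its last target.

## Working session

There is one attempt and no reset: what is moved stays moved. The work goes in short steps, Python scripts to look and compute and a tool call to move; the robot and the scene stay as the last step left them, time stands still between calls to the robot, and variables do not carry over. Pictures are saved under pics/ and viewed, and the job is handed in when it is done.

Besides the shell and the picture viewer there is one more tool, called after ">>>" as name(argument=value, ...) on one line, values as JSON. arm_command: Moves the arm, as the interface text tells. Its arguments: {"type":"object","properties":{"series":{"type":"string"}},"required":["series"]}

```bash
ls; mkdir -p pics; python3 - <<'E'
from bench import robot
import cv2
o=robot.get_obs(); print({k:(v if not hasattr(v,'round') else v) for k,v in o.items()})
print(robot.tcp_to_grasp)
for n in ("scene","side","wrist"):
    p=robot.camera_params(n); print(n,p)
    im=robot.snapshot(n); cv2.imwrite(f"pics/a_{n}.png",im)
E
```

```text
pics
{'time': 0.0, 'joint_positions': array([ 1.05890657e+00,  8.79318496e-02,  1.37217760e+00, -1.02759103e-05,
        1.68356268e+00, -1.03113846e-01]), 'qvel': array([-1.17230629e-03,  8.71874075e-05, -2.65484468e-03, -1.25274784e-03,
        1.65162205e-03, -2.13696189e-03]), 'joint_torque': array([ 6.51953815e-04, -3.40170872e+01, -3.02431118e+01,  7.20100547e-02,
        3.26351461e-02, -1.77990000e-04]), 'tool_pos': array([0.21834988, 0.5041753 , 0.17425575]), 'ee_rot': array([-1.57059244,  0.00206948,  1.16201948]), 'wrist_force': array([-0.36962335, -0.31528297,  0.16030631]), 'wrist_torque': array([ 0.0281243 , -0.00698692,  0.00827486]), 'width': 0.09412310977386099}
0.0188
scene {'fx': 365.51840477580765, 'fy': 365.51840477580765, 'cx': 255.90833140793566, 'cy': 189.4380295166587, 'extrinsics': array([[-0.84285135, -0.44865557,  0.29716962,  0.76312817],
       [ 0.53808363, -0.69416996,  0.47811514,  0.536996  ],
       [-0.0082228 ,  0.5628821 ,  0.8264963 ,  0.97376304],
       [ 0.        ,  0.        ,  0.        ,  1.        ]])}
side {'fx': 422.5051769820257, 'fy': 422.5051769820257, 'cx': 263.70834804661865, 'cy': 188.80724843990578, 'extrinsics': array([[-0.99838581,  0.01230317, -0.05544735,  0.36760757],
       [-0.05366241, -0.52412613,  0.84994832,  1.16193125],
       [-0.01860434,  0.85155178,  0.52394031,  0.75784108],
       [ 0.        ,  0.        ,  0.        ,  1.        ]])}
wrist {'fx': 282.3072478746098, 'fy': 282.3072478746098, 'cx': 254.7658843118485, 'cy': 193.84559886320986, 'extrinsics': array([[ 0.39772224, -0.88142792, -0.25475841,  0.14332319],
       [ 0.91750389,  0.3815049 ,  0.11243058,  0.53648554],
       [-0.00190787, -0.27845797,  0.96044652,  0.38276131],
       [ 0.        ,  0.        ,  0.        ,  1.        ]])}
```

View pics/a_scene.png

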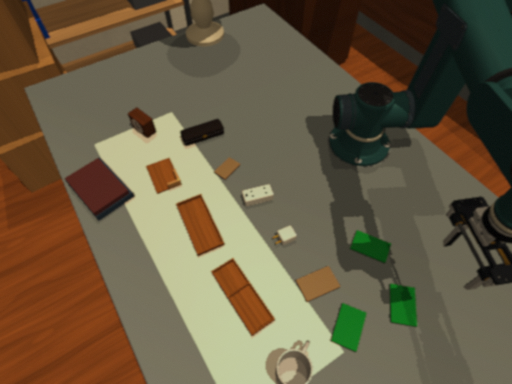

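View pics/a_side.png

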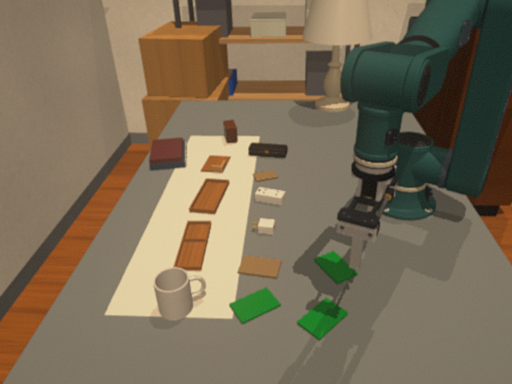

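View pics/a_wrist.png

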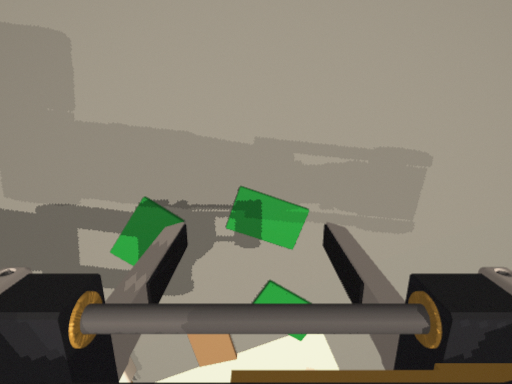

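```bash
cat > h.py <<'E'
import numpy as np, cv2
from bench import robot
def proj(p,P):
    E=np.linalg.inv(p['extrinsics']); c=np.atleast_2d(P)@E[:3,:3].T+E[:3,3]
    return np.c_[p['cx']+p['fx']*c[:,0]/-c[:,2], p['cy']+p['fy']*(-c[:,1])/-c[:,2]]
def ray(p,u,v):
    d=np.array([(u-p['cx'])/p['fx'],-(v-p['cy'])/p['fy'],-1.]); d=p['extrinsics'][:3,:3]@d
    return p['extrinsics'][:3,3],d
def onz(p,u,v,z):
    o,d=ray(p,u,v); return o+d*(z-o[2])/d[2]
def tri(views):
    A=np.zeros((3,3));b=np.zeros(3)
    for p,u,v in views:
        o,d=ray(p,u,v);d=d/np.linalg.norm(d);M=np.eye(3)-np.outer(d,d);A+=M;b+=M@o
    return np.linalg.solve(A,b)
def w(p,c): return p['extrinsics'][:3,:3]@np.array(c)+p['extrinsics'][:3,3]
E
python3 - <<'E'
from h import *
names="large_coaster small_coaster glasses_case socket_block phone_plug coaster_rack case_tray charger_tray mug clock".split()
for n in ("scene","side"):
    p=robot.camera_params(n)
    for t in names:
        for d in robot.spot_in(n,t)[:4]:
            P=w(p,d['centre']); print(n,t,round(d['score'],2),P.round(3),proj(p,P)[0].round(0))
im=cv2.imread('pics/a_scene.png')
cv2.imwrite('pics/s1.png',cv2.resize(im[100:290,130:330],None,fx=3,fy=3,interpolation=cv2.INTER_CUBIC))
im=cv2.imread('pics/a_side.png')
cv2.imwrite('pics/s2.png',cv2.resize(im[120:320,140:390],None,fx=3,fy=3,interpolation=cv2.INTER_CUBIC))
print(robot.get_obs()['time'])
E
```

```text
scene large_coaster 0.97 [0.244 0.321 0.007] [370. 245.]
scene large_coaster 0.9 [0.289 0.494 0.01 ] [403. 304.]
scene large_coaster 0.7 [0.447 0.325 0.005] [315. 283.]
scene large_coaster 0.55 [0.447 0.46  0.008] [348. 327.]
scene small_coaster 0.63 [ 0.453 -0.149  0.008] [226. 168.]
scene small_coaster 0.17 [ 0.616 -0.449  0.06 ] [141. 122.]
scene glasses_case 0.89 [ 0.453 -0.317  0.035] [201. 131.]
scene socket_block 0.94 [0.432 0.009 0.034] [257. 194.]
scene phone_plug 0.55 [0.44  0.171 0.028] [285. 236.]
scene coaster_rack 0.8 [ 0.641 -0.239  0.004] [163. 175.]
scene coaster_rack 0.6 [0.442 0.17  0.031] [284. 235.]
scene case_tray 0.97 [ 0.627 -0.011  0.002] [199. 224.]
scene charger_tray 0.82 [0.636 0.25  0.005] [241. 298.]
scene charger_tray 0.38 [ 0.627 -0.01   0.004] [199. 224.]
scene mug 0.89 [0.62  0.461 0.004] [292. 368.]
scene clock 0.62 [ 0.615 -0.45   0.061] [141. 121.]
side large_coaster 0.87 [0.237 0.327 0.011] [337. 266.]
side large_coaster 0.83 [0.44  0.336 0.011] [258. 267.]
side large_coaster 0.71 [0.426 0.017 0.032] [269. 194.]
side large_coaster 0.7 [0.44  0.461 0.007] [255. 304.]
side small_coaster 0.47 [ 0.448 -0.145  0.008] [265. 175.]
side glasses_case 0.64 [ 0.452 -0.308  0.032] [266. 149.]
side socket_block 0.85 [0.428 0.016 0.03 ] [268. 194.]
side phone_plug 0.81 [0.427 0.175 0.026] [266. 225.]
side case_tray 0.67 [ 0.625 -0.008  0.005] [210. 196.]
side case_tray 0.21 [ 0.607 -0.431  0.051] [230. 131.]
side charger_tray 0.96 [0.626 0.254 0.004] [194. 247.]
side charger_tray 0.41 [ 0.605 -0.427  0.051] [230. 132.]
side mug 0.59 [0.616 0.486 0.06 ] [175. 294.]
side mug 0.51 [0.438 0.337 0.012] [259. 267.]
side clock 0.72 [ 0.607 -0.427  0.051] [230. 132.]
side clock 0.29 [ 0.638 -0.233  0.006] [216. 164.]
1.15
```

View pics/s1.png

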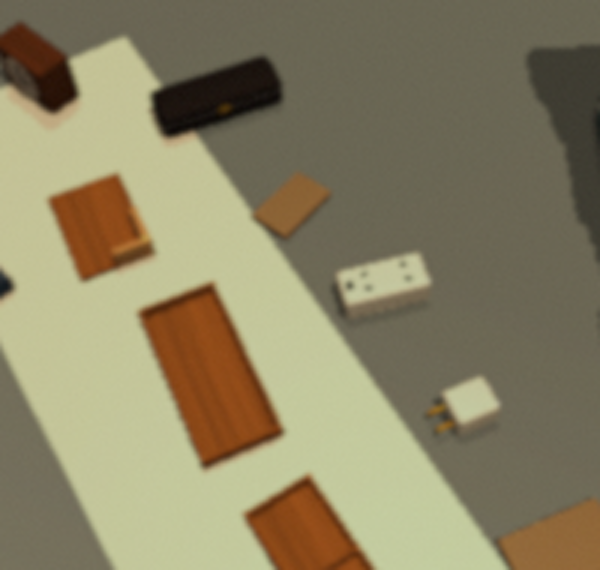

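View pics/s2.png

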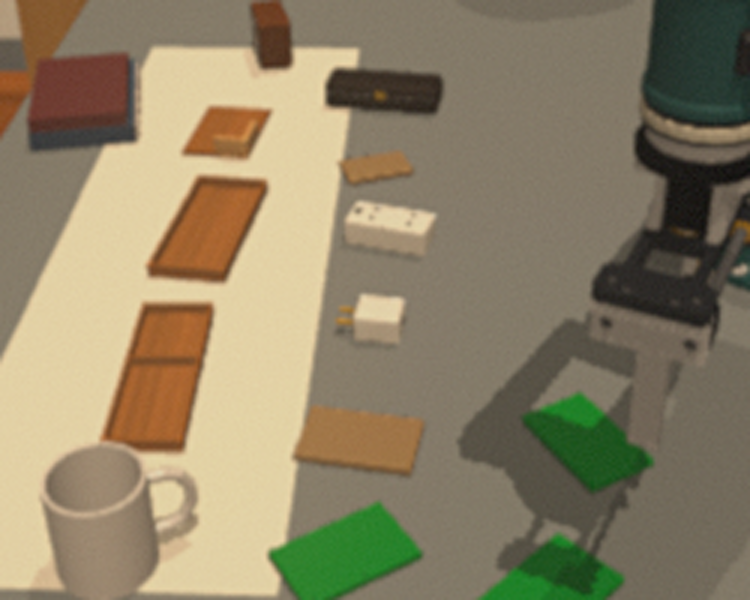

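>>> arm_command(series="0 -0.136 0 0 -0.025 0 0.094;0 -0.136 0 0 -0.025 0 0.094;0 -0.137 0 0 -0.025 0 0.094;0 0 0 -0.038 0 -0.03 0.094;0 0 0 -0.038 0 -0.03 0.094;0 0 0 -0.038 0 -0.03 0.094;0 0 0 -0.038 0 -0.03 0.094;0 0 0 -0.038 0 -0.03 0.094;0 0 0 -0.038 0 -0.03 0.094;0 0 0 -0.038 0 -0.03 0.094;0 0 0 -0.038 0 -0.03 0.094;0 0 0 -0.038 0 -0.03 0.094")

```text
time: 2.35
tool_pos: [0.5016, 0.1626, 0.2538]
ee_rot: [-1.575, -0.002, 1.604]
wrist_force: [0.9, 0.3, 1.5]
width: 0.0938
```

```bash
cat > shot.py <<'E'
import sys,pickle
from h import *
n=sys.argv[1]
p=robot.camera_params('wrist'); im=robot.snapshot('wrist'); cv2.imwrite(f'pics/{n}.png',im); pickle.dump(p,open(f'pics/{n}.pkl','wb'))
o=robot.get_obs();print(o['time'],o['tool_pos'].round(4),o['ee_rot'].round(4))
E
python3 shot.py w1
```

```text
2.4 [0.506  0.156  0.2526] [-1.5764  0.0044  1.5952]
```

>>> arm_command(series="0 0.033 0 -0.05 0 0 0.094;0 0 0 -0.05 0 0 0.094;0 0 0 -0.05 0 0 0.094;0 0 0 -0.05 0 0 0.094;0 0 0 -0.05 0 0 0.094;0 0 0 -0.05 0 0 0.094;0 0 0 -0.02 0 0 0.094;0 0 0 0 0 0 0.094")

```text
time: 3.2
tool_pos: [0.5038, -0.1625, 0.2512]
ee_rot: [-1.574, 0.004, 1.557]
wrist_force: [-0.3, -1.2, 0.8]
width: 0.0938
```

```bash
python3 shot.py w2
```

```text
3.25 [ 0.5039 -0.1613  0.2513] [-1.5745  0.0031  1.5585]
```

View pics/w1.png

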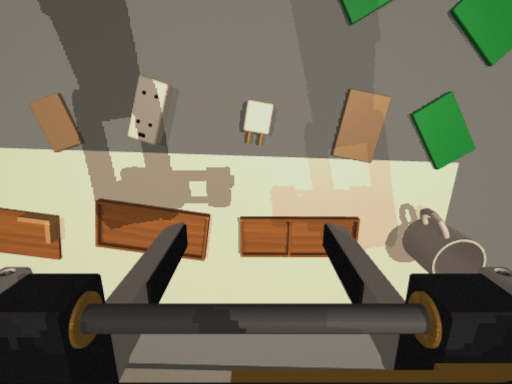

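View pics/w2.png

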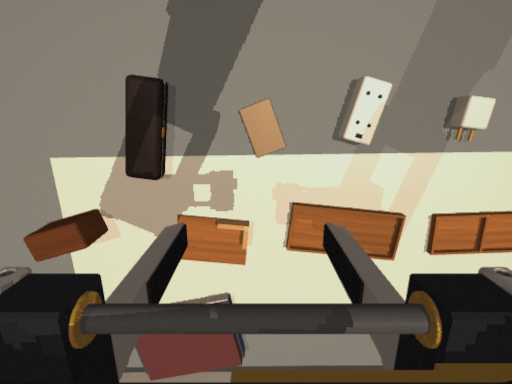

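```bash
python3 - <<'E'
import cv2,numpy as np
def tile(f,boxes,out,s=4):
    im=cv2.imread(f); ts=[]
    for (x,y) in boxes:
        c=im[y:y+75,x:x+132]; c=cv2.resize(c,None,fx=3,fy=3,interpolation=cv2.INTER_CUBIC)
        for k in range(0,132,20): cv2.putText(c,str(x+k),(k*3,8),0,.3,(255,255,0),1); cv2.line(c,(k*3,8),(k*3,12),(255,255,0),1)
        for k in range(0,75,20): cv2.putText(c,str(y+k),(0,k*3+4),0,.3,(0,255,255),1)
        ts.append(c)
    rows=[np.hstack(ts[i:i+2]) for i in range(0,len(ts),2)]
    cv2.imwrite(out,np.vstack(rows))
tile('pics/w1.png',[(230,200),(230,85),(280,88),(85,190)],'pics/t1.png')
tile('pics/w2.png',[(150,200),(285,195),(300,70),(200,90)],'pics/t2.png')
E
```

```text
(no output)
```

View pics/t1.png

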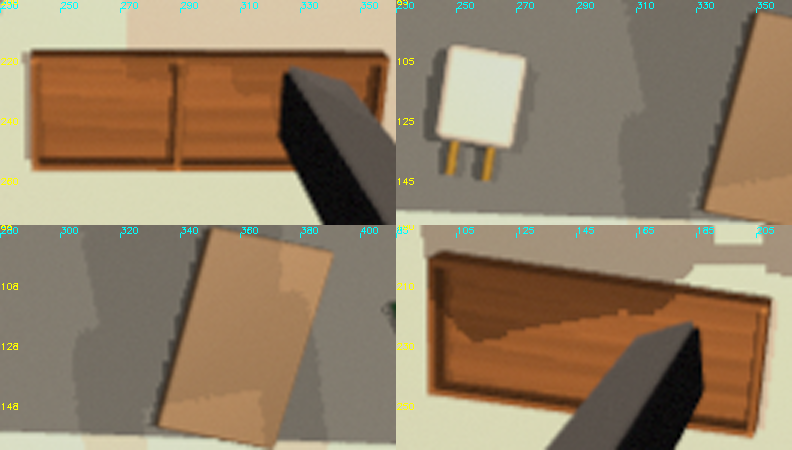

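View pics/t2.png

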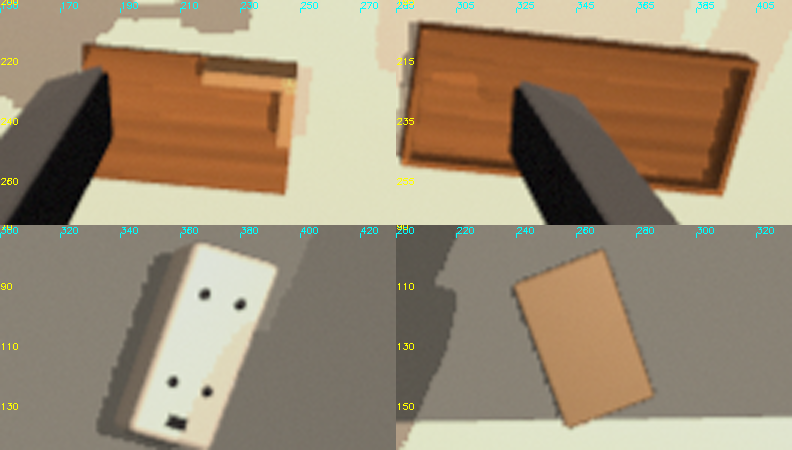

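```bash
cat > fit.py <<'E'
import pickle
from h import *
from scipy.optimize import least_squares
def load(n): return pickle.load(open(f'pics/{n}.pkl','rb'))
def fit(model,obs,x0,freez=True):
    """model: Nx2 local pts ; obs list of (cam params, {idx:(u,v)})"""
    def f(q):
        c,s=np.cos(q[2]),np.sin(q[2]); P=np.c_[model@np.array([[c,s],[-s,c]])+q[:2],np.full(len(model),q[3])]
        r=[]
        for p,d in obs:
            pr=proj(p,P)
            for i,uv in d.items(): r+=list(pr[i]-uv)
        return np.array(r)
    g=least_squares(f,x0); return g.x, np.sqrt(np.mean(g.fun**2)*2)
def rect(L,W,cx=0): return np.array([[cx+L/2,W/2],[cx+L/2,-W/2],[cx-L/2,-W/2],[cx-L/2,W/2]])
E
python3 - <<'E'
from fit import *
w1,w2=load('w1'),load('w2')
def go(n,*a):
    x,e=fit(*a); print(n,'xy',x[:2].round(4),'yaw',x[2].round(3),'z',x[3].round(4),'rms px',e.round(2))
# +x toward world -y (image left): +x+y = left-bottom, +x-y = left-top
go('charger',rect(204,72)/1e3,[(w1,{0:(240.7,256),1:(240,217.3),2:(359.3,217.3)})],[.63,.25,-1.57,.01])
go('casetray',rect(190,84)/1e3,[(w2,{0:(287.7,249),1:(292.3,202.3),2:(405.3,215.7),3:(393.7,259.7)}),(w1,{0:(95.7,246),1:(97,200),2:(210,214.3),3:(203.7,260.3)})],[.63,-.01,-1.6,.01])
# +x toward image bottom (world +x); +y = world +y = image right
go('plug',rect(46,40)/1e3,[(w1,{0:(269.3,134.3),1:(244,129.3),2:(248,100),3:(273.3,104)})],[.44,.17,0,.03])
go('large',rect(104,66)/1e3,[(w1,{0:(370.7,162.3),1:(331.7,155.3),2:(349.7,88.7),3:(391,97)})],[.44,.32,0,.01])
go('block',rect(92,44)/1e3,[(w2,{0:(369.3,144.3),1:(344,138),2:(365.7,76),3:(392.3,84)})],[.43,.01,0,.03])
go('small',rect(80,50)/1e3,[(w2,{0:(285.7,146.7),1:(258,157.7),2:(238.7,111),3:(268.7,98)})],[.45,-.15,0,.01])
go('case',rect(150,54)/1e3,[(w2,{0:(163,178),1:(126,176),2:(126,77),3:(167,80)})],[.45,-.31,0,.03])
E
```

```text
charger xy [0.6271 0.2435] yaw -1.535 z 0.0111 rms px 0.35
casetray xy [ 0.623  -0.0108] yaw -1.69 z 0.0128 rms px 1.19
plug xy [0.4283 0.1663] yaw -0.118 z 0.0015 rms px 0.53
large xy [0.438  0.3287] yaw -0.154 z 0.0017 rms px 0.21
block xy [0.4245 0.0096] yaw -0.275 z 0.0094 rms px 0.71
small xy [ 0.4491 -0.1501] yaw 0.367 z -0.0035 rms px 0.4
case xy [ 0.4472 -0.3304] yaw -0.137 z 0.0178 rms px 2.12
```

>>> arm_command(series="0 0 0 -0.038 0.02 0.0135 0.094;0 0 0 -0.038 0.02 0.0135 0.094;0 0 0 -0.038 0.02 0.0135 0.094;0 0 0 -0.038 0.02 0.0135 0.094;0 0 0 0 0 0 0.094")

```text
time: 3.75
tool_pos: [0.4526, -0.3076, 0.1709]
ee_rot: [-1.581, 0.001, 1.574]
wrist_force: [0.1, 1.2, -0.2]
width: 0.0937
```

```bash
python3 shot.py w3
```

```text
3.8 [ 0.4541 -0.3059  0.1727] [-1.5843e+00  7.0000e-04  1.5758e+00]
```

View pics/w3.png

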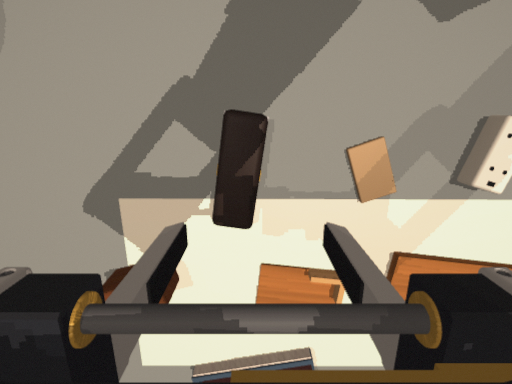

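```bash
python3 - <<'E'
from fit import *
w2,w3=load('w2'),load('w3')
print(tri([(w2,146,127),(w3,240,169)]))
print(fit(rect(150,54)/1e3,[(w3,{0:(252,228),1:(213,226),2:(225,110),3:(268,114)})],[.45,-.31,0,.03]))
for z in (.02,.038):print(onz(w3,240,169,z),onz(w2,146,127,z))
im=cv2.imread('pics/w3.png');p=w3
for nm,f,(x,y,X,Y) in (('w2',w2,(100,60,200,200)),('w3',w3,(190,95,290,245))):
  g=cv2.cvtColor(cv2.imread(f'pics/{nm}.png'),6); m=np.zeros_like(g); m[y:Y,x:X]=(g[y:Y,x:X]<55)*255
  im2=cv2.imread(f'pics/{nm}.png')
  n,l,s,c=cv2.connectedComponentsWithStats(m); k=1+s[1:,4].argmax(); print(nm,s[k],c[k],cv2.minAreaRect(np.argwhere(l==k)[:,::-1].astype(np.float32)))
  u,v=c[k]; print([onz(f,u,v,z).round(4) for z in (.02,.038)])
# small coaster by w2,w3 heights, block
print('small',tri([(w2,(238.7+285.7)/2,(111+146.7)/2),(w3,(347+395)/2,(149+187)/2)]))
E
```

```text
[ 0.44230954 -0.32701743  0.0231743 ]
(array([ 0.44695313, -0.32802395, -0.12521309,  0.02579215]), np.float64(1.4369302679723754))
[ 0.44307663 -0.32723911  0.02      ] [ 0.44236056 -0.32816721  0.02      ]
[ 0.43932813 -0.32626992  0.038     ] [ 0.44149142 -0.32131551  0.038     ]
w2 [ 126   75   42  105 4011] [145.44278235 126.37820992] ((146.5, 126.99998474121094), (40.99999237060547, 103.99998474121094), 0.0)
[array([ 0.4414, -0.3289,  0.02  ]), array([ 0.4406, -0.322 ,  0.038 ])]
w3 [ 213  110   55  119 4608] [238.12847222 167.99327257] ((237.76405334472656, 168.73960876464844), (44.25490188598633, 115.95278930664062), 8.530765533447266)
[array([ 0.4418, -0.3296,  0.02  ]), array([ 0.4381, -0.3285,  0.038 ])]
small [ 0.44697179 -0.15070429  0.00050107]
```

>>> arm_command(series="0.013 0.125 0 -0.011 0.03 0.005 0.094;0 0 0 -0.011 0.04 0.005 0.094;0 0 0 0 0.03 0 0.094;0 0 0 0 0.03 0 0.094;0 0 0 0 0.01 0 0.094;0 0 0 0 0 0 0.094")

```text
time: 4.4
tool_pos: [0.4554, -0.3182, 0.0382]
ee_rot: [-1.588, 0.003, 1.461]
wrist_force: [-1.1, 0.3, 0.0]
width: 0.0944
```

```bash
python3 shot.py w4; python3 -c "
from h import *
for i in range(4):
  o=robot.get_obs();print(o['tool_pos'].round(4),o['ee_rot'].round(4),o['joint_positions'].round(4))"
```

```text
4.45 [ 0.4558 -0.3185  0.0391] [-1.5887  0.0039  1.461 ]
[ 0.4558 -0.3185  0.0391] [-1.5887  0.0039  1.461 ] [-0.7166  0.1525  1.5733  0.0071  1.3989 -2.1788]
[ 0.4558 -0.3185  0.0391] [-1.5887  0.0039  1.461 ] [-0.7166  0.1525  1.5733  0.0071  1.3989 -2.1788]
[ 0.4558 -0.3185  0.0391] [-1.5887  0.0039  1.461 ] [-0.7166  0.1525  1.5733  0.0071  1.3989 -2.1788]
[ 0.4558 -0.3185  0.0391] [-1.5887  0.0039  1.461 ] [-0.7166  0.1525  1.5733  0.0071  1.3989 -2.1788]
```

View pics/w4.png

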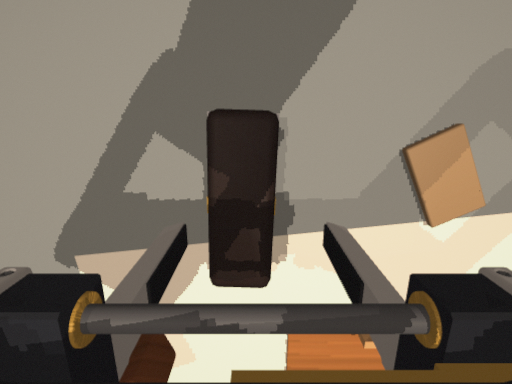

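```bash
python3 - <<'E'
from fit import *
w4=load('w4')
print(fit(rect(150,54)/1e3,[(w4,{0:(270,287),1:(210,285),2:(207,110),3:(278,111)})],[.45,-.31,0,.03]))
o=robot.get_obs();print(proj(w4,o['tool_pos']))
for z in (.02,.03,.038):print(onz(w4,241.5,197,z))
print(o['wrist_force'])
E
```

```text
(array([ 0.4466167 , -0.32883095, -0.13684645,  0.02837276]), np.float64(0.95934641216728))
[[254.98441024 220.85548861]]
[ 0.44109445 -0.3282758   0.02      ]
[ 0.43796532 -0.3273979   0.03      ]
[ 0.43546201 -0.32669557  0.038     ]
[ 0.12798115  0.59757641 -0.07419373]
```

>>> arm_command(series="0.018 0.02 0 -0.011 0 0.009 0.094;0 0 0 0 0 0 0.094;0 0 0 0 0.012 0 0.094;0 0 0 0 0.012 0 0.094;0 0 0 0 0 0 0.094")

```text
time: 4.95
tool_pos: [0.4494, -0.332, 0.0207]
ee_rot: [-1.58, 0.011, 1.44]
wrist_force: [0.2, -0.3, -1.4]
width: 0.0943
```

>>> arm_command(series="0.01 0 0 0.003 0.006 0.004 0.094;0 0 0 0 0 0 0.04;0 0 0 0 0 0 0.04;0 0 0 0 0 0 0.04;0 0 0 0 0 0 0.04;0 0 0 0 0 0 0.04;0 0 0 0 0 0 0.04")

```text
time: 5.65
tool_pos: [0.4453, -0.3281, 0.0137]
ee_rot: [-1.569, 0.01, 1.44]
wrist_force: [-0.2, -0.2, -0.4]
width: 0.0495
```

>>> arm_command(series="0 0 0 0 0 0 0.0;0 0 0 0 0 0 0.0;0 0 0 0 0 0 0.0")

```text
time: 5.95
tool_pos: [0.4455, -0.3283, 0.0141]
ee_rot: [-1.569, 0.011, 1.44]
wrist_force: [0.7, 0.1, 0.7]
width: 0.0252
```

```bash
python3 shot.py w5
```

```text
6.0 [ 0.4455 -0.3284  0.0141] [-1.5693  0.0109  1.44  ]
```

View pics/w5.png

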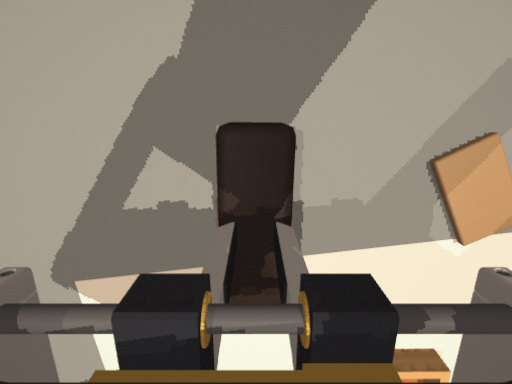

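```bash
python3 - <<'E'
from h import *
im=robot.snapshot('side');cv2.imwrite('pics/sd1.png',im)
p=robot.camera_params('side');o=robot.get_obs()
print(proj(p,o['tool_pos']), proj(p,o['tool_pos']+[0,0,.03]))
cv2.imwrite('pics/sd1c.png',cv2.resize(im[60:190,200:350],None,fx=4,fy=4,interpolation=cv2.INTER_CUBIC))
im=robot.snapshot('scene');cv2.imwrite('pics/sc1.png',im)
p=robot.camera_params('scene');print(proj(p,o['tool_pos']), proj(p,o['tool_pos']+[0,0,.03]))
cv2.imwrite('pics/sc1c.png',cv2.resize(im[60:190,150:300],None,fx=4,fy=4,interpolation=cv2.INTER_CUBIC))
E
```

```text
[[267.78466785 150.9803366 ]] [[267.68026075 144.05709601]]
[[202.5346269  132.42449808]] [[201.42723453 126.48161928]]
```

View pics/sd1c.png

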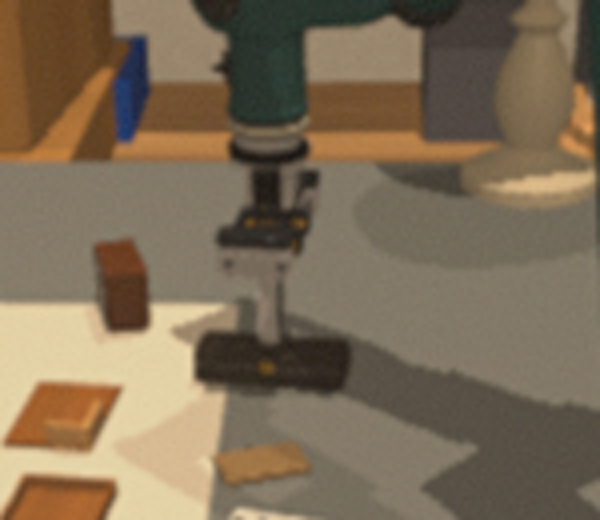

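View pics/sc1c.png

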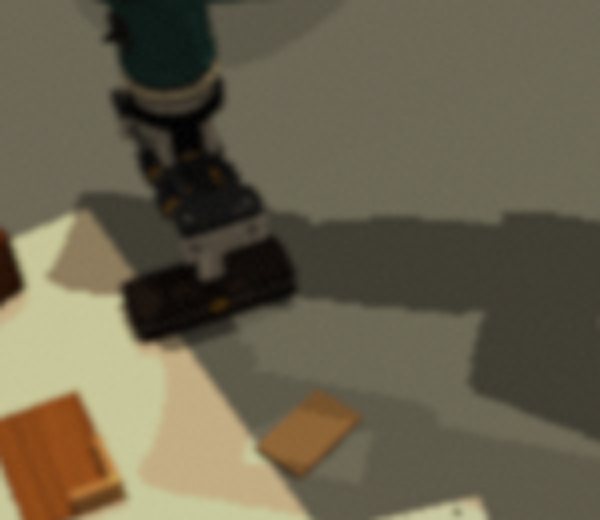

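```bash
python3 - <<'E'
from fit import *
a,b=robot.camera_params('scene'),robot.camera_params('side')
print('tip',tri([(a,202,129.5),(b,267.5,146.2)]))
w4,w1=load('w4'),load('w1')
r=rect(80,50)/1e3
print(fit(r,[(w4,{0:(484,203),1:(430,227),2:(401,149),3:(462,124)})],[.45,-.15,.37,.01]))
# mug rim etc: check finger tip positions in wrist pictures: tips at open
for n in ('w1','w2','w3','w4'):
    p=load(n); E=p['extrinsics']; print(n,E[:3,3].round(4))
E
```

```text
tip [ 0.4470107  -0.32184078  0.03711662]
(array([ 0.4477982 , -0.15052731,  0.35864016,  0.00377052]), np.float64(1.412696039488028))
w1 [0.419  0.1592 0.4619]
w2 [ 0.4211 -0.1609  0.4593]
w3 [ 0.3684 -0.3079  0.3784]
w4 [ 0.3706 -0.3085  0.2452]
```

>>> arm_command(series="0 0 0 0 0 0 0.094;0 0 0 0 0 0 0.094;0 0 0 0 0 0 0.094;0 0 0 0 0 0 0.094;0 0 0 0 0 0 0.094;0 0 0 0 0 0 0.094;0 0 0 0 0 0 0.094;0 0 0 0 0 0 0.094;0 0 0 0 0.007 0 0.094;0 0 0 0 0.006 0 0.094;0 0 0 0 0 0 0.094")

```text
time: 7.2
tool_pos: [0.4453, -0.3283, -0.0002]
ee_rot: [-1.569, 0.011, 1.44]
wrist_force: [-0.1, -0.1, 0.0]
width: 0.0937
```

```bash
python3 shot.py w6; python3 - <<'E'
from h import *
im=robot.snapshot('side');cv2.imwrite('pics/sd2.png',im)
cv2.imwrite('pics/sd2c.png',cv2.resize(im[60:190,200:350],None,fx=4,fy=4,interpolation=cv2.INTER_CUBIC))
E
```

```text
7.25 [ 4.455e-01 -3.284e-01  1.000e-04] [-1.5693  0.0108  1.4401]
```

View pics/sd2c.png

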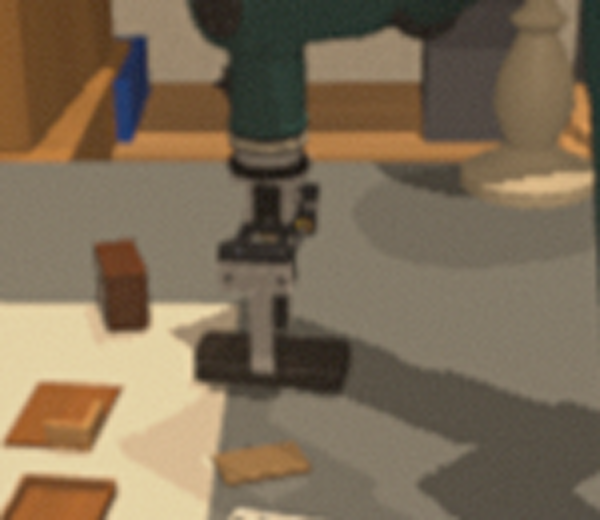

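View pics/w6.png

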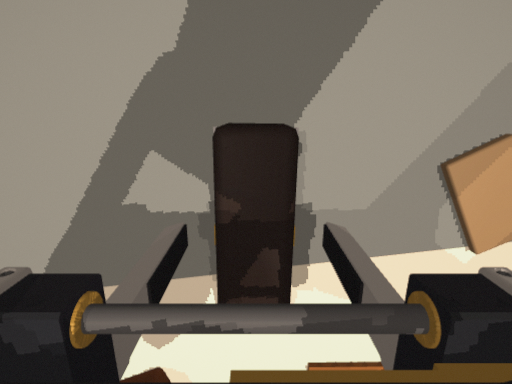

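```bash
python3 - <<'E'
from h import *
b=robot.camera_params('side')
for z in (0,.01,.02,.03,.04): print(z,proj(b,[.45,-.275,z]),proj(b,[.45,-.27,z]),proj(b,[.446,-.309,z]))
E
```

```text
0 [[266.03802967 160.481598  ]] [[265.9741125  161.09125615]] [[267.4859096  156.42735473]]
0.01 [[265.99698512 158.16581814]] [[265.93275228 158.77135643]] [[267.45018764 154.13900862]]
0.02 [[265.95567383 155.83498895]] [[265.89112257 156.43634077]] [[267.41423759 151.83605129]]
0.03 [[265.91409321 153.48896324]] [[265.84922072 154.08606094]] [[267.37805726 149.51834238]]
0.04 [[265.8722406  151.12759191]] [[265.80704405 151.72036677]] [[267.34164444 147.18573967]]
```

>>> arm_command(series="0 0 0 0 0.007 0 0.094;0 0 0 0 0.007 0 0.094;0 0 0 0 0 0 0.0;0 0 0 0 0 0 0.0;0 0 0 0 0 0 0.0;0 0 0 0 0 0 0.0;0 0 0 0 0 0 0.0;0 0 0 0 0 0 0.0;0 0 0 0 0 0 0.0;0 0 0 0 0 0 0.0")

```text
time: 8.3
tool_pos: [0.4459, -0.329, -0.0144]
ee_rot: [-1.571, 0.012, 1.44]
wrist_force: [-0.4, 0.5, -1.1]
width: 0.0536
```

```bash
python3 shot.py w7; python3 - <<'E'
from h import *
im=robot.snapshot('side');cv2.imwrite('pics/sd3.png',im)
cv2.imwrite('pics/sd3c.png',cv2.resize(im[60:190,200:350],None,fx=4,fy=4,interpolation=cv2.INTER_CUBIC))
E
```

```text
8.35 [ 0.446  -0.3291 -0.0144] [-1.5706  0.0117  1.44  ]
```

View pics/sd3c.png

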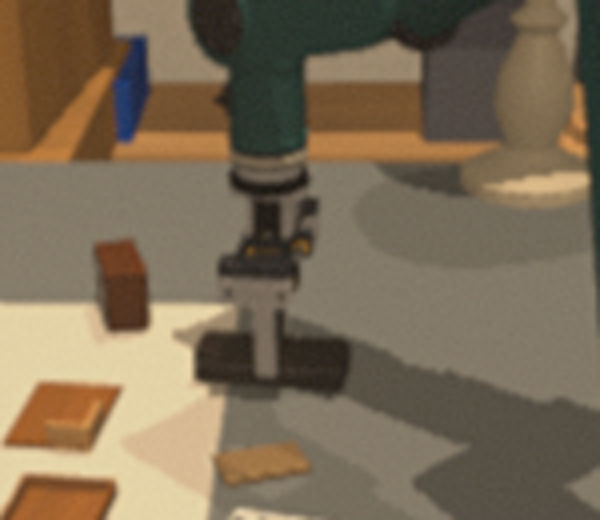

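View pics/w7.png

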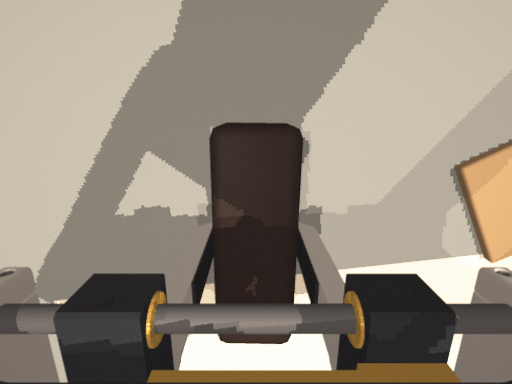

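```bash
cat > plan.py <<'E'
import sys
from h import *
from scipy.spatial.transform import Rotation as Ro
# usage: plan.py x y z yaw grip [xyz yaw ...] ; prints rows, max 45mm & .14rad per row
def rt(yaw): return Ro.from_euler('xyz',[-np.pi/2,0,yaw])
def main():
    a=list(map(float,sys.argv[1:])); g=a[0]; wps=np.array(a[1:]).reshape(-1,4)
    o=robot.get_obs(); pos=np.array(o['tool_pos']); R=Ro.from_euler('xyz',o['ee_rot']); yaw=o['ee_rot'][2]
    rows=[]
    for q in wps:
        d=q[:3]-pos; dy=(q[3]-yaw)
        n=max(1,int(np.ceil(max(np.linalg.norm(d)/.046,abs(dy)/.142))))
        p0,y0=pos.copy(),yaw
        for i in range(1,n+1):
            pt=p0+d*i/n; Rt=rt(y0+dy*i/n)
            rv=(R.inv()*Rt).as_rotvec(); sh=R.inv().apply(pt-pos)
            rows.append(' '.join(f'{v:.3f}'.rstrip('0').rstrip('.') if abs(v)>5e-4 else '0' for v in [*rv,*sh,g])); R=Rt; pos=pt
        yaw=q[3]
    print(o['time'],o['tool_pos'].round(4),o['ee_rot'].round(3),o['width'].round(4)); print(len(rows)); 
    for i in range(0,len(rows),12): print(';'.join(rows[i:i+12]))
main()
E
python3 plan.py 0 .446 -.329 .07 1.44 .623 -.011 .07 -.12
```

```text
Traceback (most recent call last):
  File "plan.py", line 21, in <module>
    main()
    ~~~~^^
  File "plan.py", line 19, in main
    print(o['time'],o['tool_pos'].round(4),o['ee_rot'].round(3),o['width'].round(4)); print(len(rows));
                                                                ^^^^^^^^^^^^^^^^
AttributeError: 'float' object has no attribute 'round'
```

```bash
sed -i "s/o\['width'\].round(4)/round(o['width'],4)/" plan.py
python3 plan.py 0 .446 -.329 .07 1.44 .623 -.011 .07 -.12
```

```text
8.4 [ 0.446  -0.3291 -0.0143] [-1.571  0.012  1.44 ] 0.0538
13
0 0 -0.012 0 -0.042 0 0;0 0 0 0 -0.042 0 0;0 0.142 0 0.031 0 -0.012 0;0 0.142 0 0.032 0 -0.008 0;0 0.142 0 0.033 0 -0.003 0;0 0.142 0 0.033 0 0.002 0;0 0.142 0 0.032 0 0.006 0;0 0.142 0 0.031 0 0.011 0;0 0.142 0 0.029 0 0.015 0;0 0.142 0 0.027 0 0.019 0;0 0.142 0 0.024 0 0.023 0;0 0.142 0 0.021 0 0.026 0
0 0.142 0 0.017 0 0.029 0
```

>>> arm_command(series="0 0 -0.012 0 -0.042 0 0;0 0 0 0 -0.042 0 0;0 0.142 0 0.031 0 -0.012 0;0 0.142 0 0.032 0 -0.008 0;0 0.142 0 0.033 0 -0.003 0;0 0.142 0 0.033 0 0.002 0;0 0.142 0 0.032 0 0.006 0;0 0.142 0 0.031 0 0.011 0;0 0.142 0 0.029 0 0.015 0;0 0.142 0 0.027 0 0.019 0;0 0.142 0 0.024 0 0.023 0;0 0.142 0 0.021 0 0.026 0")

```text
time: 9.6
tool_pos: [0.6157, -0.0369, 0.0695]
ee_rot: [-1.568, 0.007, -0.047]
wrist_force: [0.7, 0.0, -1.1]
width: 0.0539
```

```bash
python3 plan.py 0 .623 -.011 .07 -.12;  python3 shot.py w8
```

```text
9.6 [ 0.6157 -0.0369  0.0695] [-1.568  0.007 -0.047] 0.0539
1
-0.002 0.073 -0.007 0.006 -0.001 0.026 0
9.65 [ 0.6183 -0.0315  0.0692] [-1.5633  0.0039 -0.0479]
```

View pics/w8.png

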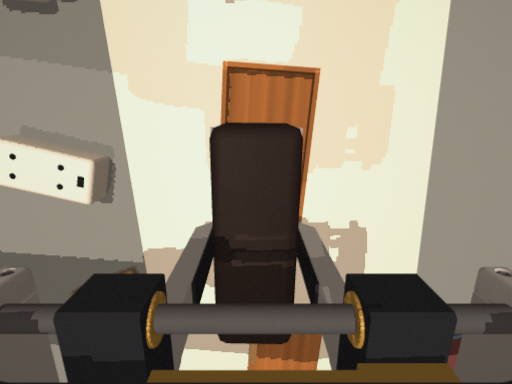

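>>> arm_command(series="0 0.073 0 0.006 0 0.022 0;0 0 0 0 0 0 0;0 0 0 0 0 0 0")

```text
time: 9.95
tool_pos: [0.6254, -0.007, 0.0674]
ee_rot: [-1.564, 0.008, -0.118]
wrist_force: [-0.9, -0.5, -2.6]
width: 0.0538
```

```bash
python3 shot.py w9; python3 plan.py 0 .623 -.011 -.009 -.12
```

```text
10.0 [ 0.6253 -0.0068  0.0674] [-1.5635  0.0076 -0.1182]
10.0 [ 0.6253 -0.0068  0.0674] [-1.564  0.008 -0.118] 0.0541
2
-0.007 0.001 -0.008 -0.001 0.038 -0.002 0;0 0.001 0 -0.001 0.038 -0.002 0
```

View pics/w9.png

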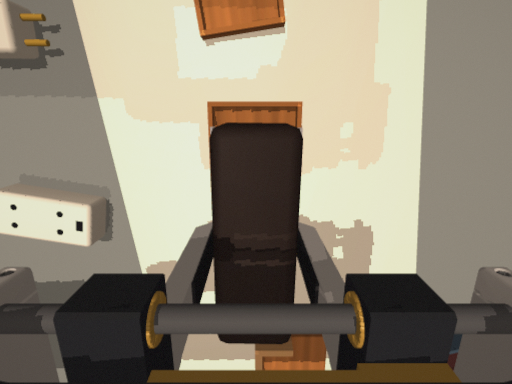

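```bash
python3 - <<'E'
from fit import *
p=load('w9'); a=onz(p,208.5,102,.016);b=onz(p,301.5,102.5,.016);print(a,b,np.linalg.norm(a-b)); m=(a+b)/2; d=(a-b)/np.linalg.norm(a-b); n=np.array([-d[1],d[0]]); n=n if n[1]<0 else -n
print(m[:2]+n*.095, np.arctan2(d[1],d[0]))
E
```

```text
[0.59456886 0.08685349 0.016     ] [0.67558496 0.07680802 0.016     ] 0.08163651340341556
[ 0.62338705 -0.01244727] 3.01822881224564
```

Tray centre agrees (0.623, −0.012). Lower.

>>> arm_command(series="-0.007 0.002 -0.008 -0.001 0.036 -0.004 0;0 0 0 -0.001 0.032 0 0;0 0 0 0 0.004 0 0;0 0 0 0 0 0 0")

```text
time: 10.4
tool_pos: [0.6232, -0.0145, -0.0041]
ee_rot: [-1.572, -0.005, -0.122]
wrist_force: [-1.1, -0.3, -0.6]
width: 0.054
```

>>> arm_command(series="0 0 0 0 0.004 0 0;0 0 0 0 0.003 0 0;0 0 0 0 0 0 0")

```text
time: 10.7
tool_pos: [0.6255, -0.016, -0.0075]
ee_rot: [-1.572, -0.01, -0.123]
wrist_force: [-0.5, 0.7, -1.8]
width: 0.0542
```

>>> arm_command(series="0 0 0 0 0.003 0 0;0 0 0 0 0 0 0.066;0 0 0 0 0 0 0.066;0 0 0 0 0 0 0.066;0 0 0 0 0 0 0.066;0 0 0 0 -0.03 0 0.066;0 0 0 0 -0.04 0 0.08;0 0 0 0 -0.04 0 0.094")

```text
time: 11.5
tool_pos: [0.6212, -0.0151, 0.0976]
ee_rot: [-1.572, -0.0, -0.122]
wrist_force: [1.5, 0.1, -0.3]
width: 0.0782
```

```bash
python3 shot.py w10; python3 - <<'E'
from h import *
im=robot.snapshot('side');cv2.imwrite('pics/sd4c.png',cv2.resize(im[120:320,140:390],None,fx=3,fy=3,interpolation=cv2.INTER_CUBIC))
E
```

```text
11.55 [ 0.6259 -0.0155  0.107 ] [-1.572  -0.015  -0.1219]
```

View pics/w10.png

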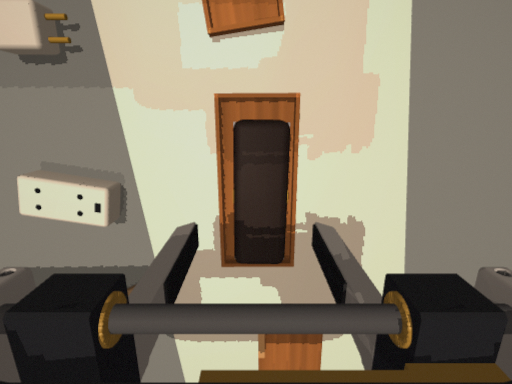

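View pics/sd4c.png

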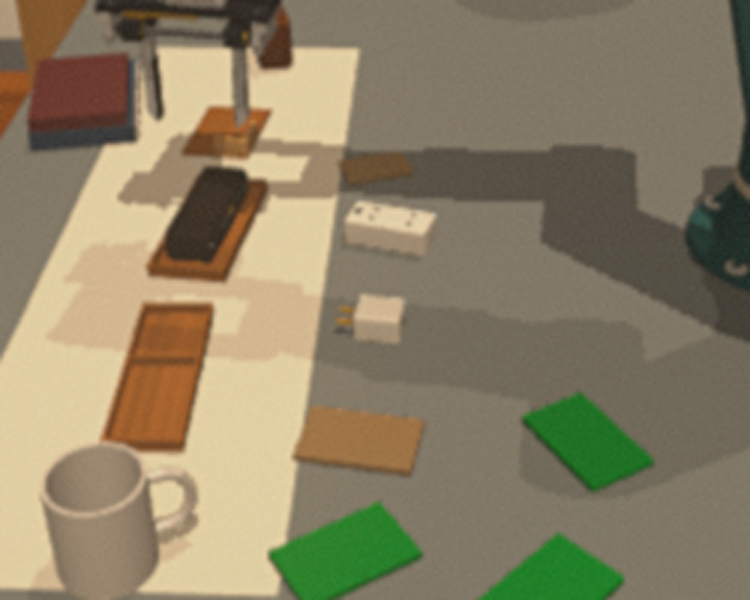

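```bash
python3 plan.py .094 .6 -.01 .12 .02 .425 .01 .12 1.296
```

```text
11.6 [ 0.6265 -0.0156  0.1053] [-1.572 -0.016 -0.122] 0.0865
10
0.002 -0.142 0.016 -0.027 -0.015 0.002 0.094;0 -0.142 0 -0.019 0 0.003 0.094;0 -0.142 0 -0.019 0 0.005 0.094;0 -0.142 0 -0.018 0 0.008 0.094;0 -0.142 0 -0.017 0 0.01 0.094;0 -0.142 0 -0.015 0 0.013 0.094;0 -0.142 0 -0.013 0 0.015 0.094;0 -0.142 0 -0.011 0 0.016 0.094;0 -0.142 0 -0.008 0 0.018 0.094;0 -0.142 0 -0.006 0 0.019 0.094
```

>>> arm_command(series="0 -0.142 0.016 -0.027 -0.015 0.002 0.094;0 -0.142 0 -0.019 0 0.003 0.094;0 -0.142 0 -0.019 0 0.005 0.094;0 -0.142 0 -0.018 0 0.008 0.094;0 -0.142 0 -0.017 0 0.01 0.094;0 -0.142 0 -0.015 0 0.013 0.094;0 -0.142 0 -0.013 0 0.015 0.094;0 -0.142 0 -0.011 0 0.016 0.094;0 -0.142 0 -0.008 0 0.018 0.094;0 -0.142 0 -0.006 0 0.019 0.094;0 0 0 0 0 0 0.094")

```text
time: 12.7
tool_pos: [0.4144, 0.0062, 0.1135]
ee_rot: [-1.568, 0.003, 1.357]
wrist_force: [0.4, -0.1, 0.7]
width: 0.0941
```

```bash
python3 shot.py w11
```

```text
12.75 [0.4155 0.006  0.1136] [-1.569   0.0025  1.3548]
```

View pics/w11.png

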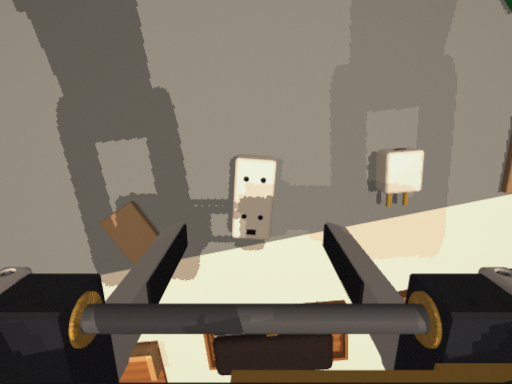

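```bash
python3 - <<'E'
import cv2
im=cv2.imread('pics/w11.png'); c=im[140:250,225:285]; d=im[140:210,370:430]
cv2.imwrite('pics/c11.png',cv2.resize(c,None,fx=5,fy=5,interpolation=cv2.INTER_CUBIC)); cv2.imwrite('pics/d11.png',cv2.resize(d,None,fx=5,fy=5,interpolation=cv2.INTER_CUBIC))
E
```

```text
(no output)
```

View pics/c11.png

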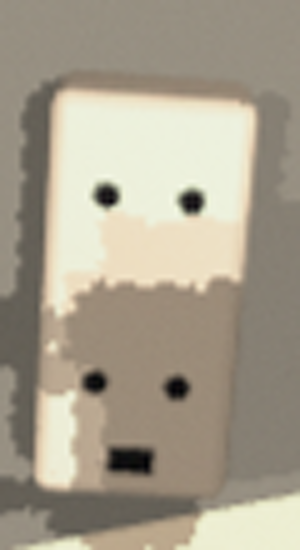

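View pics/d11.png

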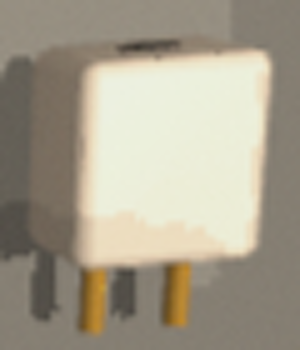

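```bash
python3 - <<'E'
from fit import *
w1,w2,p=load('w1'),load('w2'),load('w11')
B=(w2,{0:(369.3,144.3),1:(344,138),2:(365.7,76),3:(392.3,84)});B2=(p,{0:(270,238.4),1:(232,237.6),2:(235.6,158),3:(276.4,160)})
P=(w1,{0:(269.3,134.3),1:(244,129.3),2:(248,100),3:(273.3,104)});P2=(p,{0:(421.4,190),1:(385,193),2:(386.4,151.6),3:(424,150)})
for m,a,b,x in ((rect(92,44),B,B2,[.43,.01,0,.03]),(rect(46,40),P,P2,[.43,.17,0,.03])):
    for l in ([a],[b],[a,b]): 
        q,e=fit(m/1e3,l,x); print(q.round(4),e.round(2))
    for c in (a,b): print([onz(c[0],*np.mean(list(c[1].values()),0),z).round(4) for z in (.03,)])
E
```

```text
[ 0.4245  0.0096 -0.2748  0.0094] 0.71
[ 0.4258  0.0014 -0.2712  0.0221] 0.51
[ 0.4246  0.0022 -0.2717  0.0263] 1.36
[array([0.4231, 0.002 , 0.03  ])]
[array([0.4217, 0.0024, 0.03  ])]
[ 0.4283  0.1663 -0.1176  0.0015] 0.53
[ 0.4307  0.1703 -0.1297  0.0159] 0.64
[ 0.4281  0.1663 -0.1253  0.0236] 1.09
[array([0.4274, 0.1658, 0.03  ])]
[array([0.4258, 0.1636, 0.03  ])]
```

```bash
python3 plan.py .094 .4225 .002 .04 1.299 .4225 .002 -.016 1.299
```

```text
12.75 [0.4155 0.006  0.1136] [-1.569  0.002  1.355] 0.0945
4
-0.002 0.028 -0.003 -0.001 0.037 -0.004 0.094;0 0.028 0 -0.001 0.037 -0.004 0.094;0 0 0 0 0.028 0 0.094;0 0 0 0 0.028 0 0.094
```

>>> arm_command(series="0 0.028 0 -0.001 0.037 -0.004 0.094;0 0.028 0 -0.001 0.037 -0.004 0.094;0 0 0 0 0 0 0.094")

```text
time: 13.05
tool_pos: [0.4271, 0.0016, 0.0391]
ee_rot: [-1.576, 0.001, 1.289]
wrist_force: [-0.2, -0.2, -1.3]
width: 0.0941
```

```bash
python3 plan.py .094 .4225 .002 -.016 1.299
```

```text
13.05 [0.4271 0.0016 0.0391] [-1.576e+00  1.000e-03  1.289e+00] 0.0941
2
0.006 -0.005 -0.001 0 0.028 0.002 0.094;0 -0.005 0 0 0.028 0.002 0.094
```

>>> arm_command(series="0.006 -0.005 0 0 0.028 0.002 0.094;0 -0.005 0 0 0.026 0.002 0.094;0 0 0 0 0.001 0 0.094;0 0 0 0 0 0 0;0 0 0 0 0 0 0;0 0 0 0 0 0 0;0 0 0 0 0 0 0;0 0 0 0 0 0 0;0 0 0 0 0 0 0;0 0 0 0 0 0 0;0 0 0 0 0 0 0")

```text
time: 14.15
tool_pos: [0.4347, 0.0014, -0.0058]
ee_rot: [-1.588, -0.002, 1.294]
wrist_force: [0.1, -0.7, -0.4]
width: 0.0431
```

```bash
python3 shot.py w12;python3 plan.py 0 .425 .005 .06 1.29 .627 .286 .06 .036
```

```text
14.2 [ 0.4348  0.0014 -0.0058] [-1.5881 -0.0016  1.2935]
14.2 [ 0.4348  0.0014 -0.0058] [-1.588 -0.002  1.294] 0.0437
11
0.017 0.002 0.002 0 -0.033 0.005 0;0 0.002 0 0 -0.033 0.005 0;0 0.139 0 0.036 0 -0.013 0;0 0.139 0 0.038 0 -0.008 0;0 0.139 0 0.038 0 -0.002 0;0 0.139 0 0.038 0 0.003 0;0 0.139 0 0.038 0 0.008 0;0 0.139 0 0.036 0 0.013 0;0 0.139 0 0.034 0 0.018 0;0 0.139 0 0.031 0 0.023 0;0 0.139 0 0.028 0 0.027 0
```

View pics/w12.png

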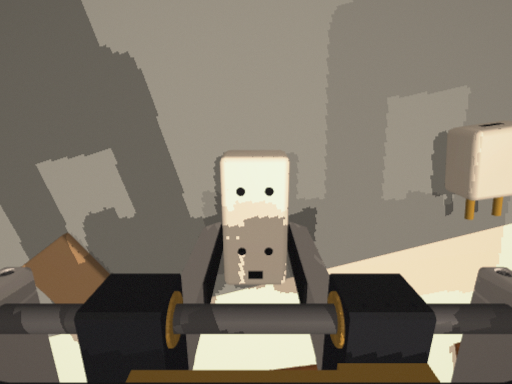

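>>> arm_command(series="0 0 0 0 0 0 0.06;0 0 0 0 0 0 0.06;0 0 0 0 0 0 0.06;0.017 0 0 0 0 0.008 0.06;0 0 0 0 0.006 0.004 0.06;0 0 0 0 0.004 0 0.06;0 0 0 0 0 0 0.06")

```text
time: 14.9
tool_pos: [0.4215, 0.0052, -0.0172]
ee_rot: [-1.568, -0.002, 1.294]
wrist_force: [-0.6, -0.3, -0.4]
width: 0.0601
```

```bash
python3 plan.py 0 .4225 .002 -.016 1.299
```

```text
14.9 [ 0.4215  0.0052 -0.0172] [-1.568 -0.002  1.294] 0.0601
1
-0.003 -0.005 0.002 -0.003 -0.001 -0.002 0
```

>>> arm_command(series="0 0 0 0 0 0 0;0 0 0 0 0 0 0;0 0 0 0 0 0 0;0 0 0 0 0 0 0;0 0 0 0 0 0 0")

```text
time: 15.4
tool_pos: [0.4212, 0.0053, -0.0176]
ee_rot: [-1.567, -0.002, 1.294]
wrist_force: [-0.4, 0.5, 0.4]
width: 0.0433
```

```bash
python3 plan.py 0 .425 .005 .06 1.29 .627 .286 .06 .036
```

```text
15.4 [ 0.4212  0.0053 -0.0176] [-1.567 -0.002  1.294] 0.0433
11
-0.003 0.002 0.002 0 -0.039 -0.002 0;0 0.002 0 0 -0.039 -0.002 0;0 0.139 0 0.036 0 -0.013 0;0 0.139 0 0.038 0 -0.008 0;0 0.139 0 0.038 0 -0.002 0;0 0.139 0 0.038 0 0.003 0;0 0.139 0 0.038 0 0.008 0;0 0.139 0 0.036 0 0.013 0;0 0.139 0 0.034 0 0.018 0;0 0.139 0 0.031 0 0.023 0;0 0.139 0 0.028 0 0.027 0
```

>>> arm_command(series="0 0.002 0 0 -0.039 -0.002 0;0 0.002 0 0 -0.039 -0.002 0;0 0.139 0 0.036 0 -0.013 0;0 0.139 0 0.038 0 -0.008 0;0 0.139 0 0.038 0 -0.002 0;0 0.139 0 0.038 0 0.003 0;0 0.139 0 0.038 0 0.008 0;0 0.139 0 0.036 0 0.013 0;0 0.139 0 0.034 0 0.018 0;0 0.139 0 0.031 0 0.023 0;0 0.139 0 0.028 0 0.02 0;0 0 0 0 0 0 0")

```text
time: 16.6
tool_pos: [0.64, 0.283, 0.0547]
ee_rot: [-1.571, 0.011, -0.018]
wrist_force: [0.3, -0.3, -2.4]
width: 0.0441
```

```bash
python3 shot.py w13;python3 plan.py 0  .626 .285 .06 .036
```

```text
16.65 [0.6385 0.2816 0.0549] [-1.5718  0.013  -0.0165]
16.65 [0.6385 0.2816 0.0549] [-1.572  0.013 -0.016] 0.0438
1
0.001 -0.052 -0.013 -0.013 -0.005 0.003 0
```

View pics/w13.png

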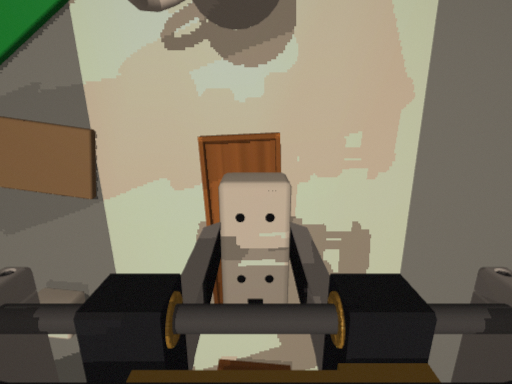

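```bash
python3 - <<'E'
from fit import *
p=load('w13'); a=onz(p,199,136,.014);b=onz(p,281,132,.014);print(a,b,np.linalg.norm(a-b)); m=(a+b)/2; d=(b-a)/np.linalg.norm(a-b); n=np.array([d[1],-d[0]])
print('yaw',np.arctan2(d[1],d[0]),'long',m[:2]+n*.060,'short',m[:2]+n*.160)
E
```

```text
[0.59155313 0.34473716 0.014     ] [0.66270997 0.34688119 0.014     ] 0.07118913525028343
yaw 0.030121901022320874 long [0.62893859 0.28583639] short [0.63195032 0.18588175]
```

>>> arm_command(series="0 -0.05 -0.013 -0.011 0 0.004 0;0 0 0 0 0.02 0 0;0 0 0 0 0 0 0")

```text
time: 16.95
tool_pos: [0.6252, 0.2832, 0.0333]
ee_rot: [-1.574, 0.004, 0.039]
wrist_force: [-0.6, 0.0, -2.8]
width: 0.0438
```

```bash
python3 plan.py 0  .6275 .286 -0.01 .033
```

```text
16.95 [0.6252 0.2832 0.0333] [-1.574  0.004  0.039] 0.0438
1
0.003 0.006 -0.004 0.003 0.043 0.003 0
```

>>> arm_command(series="0.003 0.006 -0.004 0.002 0.022 0.003 0;0 0 0 0 0.018 0 0;0 0 0 0 0 0 0")

```text
time: 17.25
tool_pos: [0.6267, 0.2838, -0.004]
ee_rot: [-1.571, -0.003, 0.033]
wrist_force: [-0.4, 0.6, -1.3]
width: 0.0438
```

```bash
python3 shot.py w14;python3 plan.py 0  .6275 .286 -0.0135 .033
```

```text
17.3 [ 0.6276  0.2841 -0.0025] [-1.5704 -0.0047  0.0328]
17.3 [ 0.6276  0.2841 -0.0025] [-1.57  -0.005  0.033] 0.0436
1
0 0 0.005 0 0.011 0.002 0
```

View pics/w14.png

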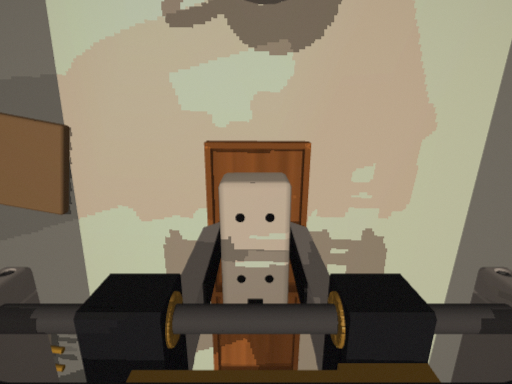

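>>> arm_command(series="0 0 0.005 0 0.006 0.004 0;0 0 0 0 0.005 0 0;0 0 0 0 0 0 0")

```text
time: 17.6
tool_pos: [0.6295, 0.2883, -0.0096]
ee_rot: [-1.569, -0.005, 0.032]
wrist_force: [-1.3, -0.6, -1.8]
width: 0.0439
```

>>> arm_command(series="0 0 0 -0.001 0.004 0 0;0 0 0 0 0 0 0;0 0 0 0 0 0 0.056;0 0 0 0 0 0 0.056;0 0 0 0 0 0 0.056;0 0 0 0 0 0 0.056;0 0 0 0 -0.03 0 0.056;0 0 0 0 -0.04 0 0.08;0 0 0 0 -0.04 0 0.094;0 0 0 0 0 0 0.094")

```text
time: 18.6
tool_pos: [0.6284, 0.2883, 0.1014]
ee_rot: [-1.568, -0.007, 0.033]
wrist_force: [0.8, 1.5, 1.2]
width: 0.0764
```

```bash
python3 shot.py w15; python3 plan.py .094 .45 .165 .1 1.25 .427 .165 .1 1.448
```

```text
18.65 [0.6269 0.2877 0.0979] [-1.5698 -0.0016  0.0328]
18.65 [0.6269 0.2877 0.0979] [-1.57  -0.002  0.033] 0.0805
11
-0.001 -0.135 0.002 -0.02 0 -0.013 0.094;0 -0.135 0 -0.022 0 -0.01 0.094;0 -0.135 0 -0.023 0 -0.007 0.094;0 -0.135 0 -0.024 0 -0.004 0.094;0 -0.135 0 -0.024 0 -0.001 0.094;0 -0.135 0 -0.024 0 0.002 0.094;0 -0.135 0 -0.023 0 0.006 0.094;0 -0.135 0 -0.022 0 0.009 0.094;0 -0.135 0 -0.021 0 0.012 0.094;0 -0.099 0 -0.004 0 0.011 0.094;0 -0.099 0 -0.003 0 0.011 0.094
```

View pics/w15.png

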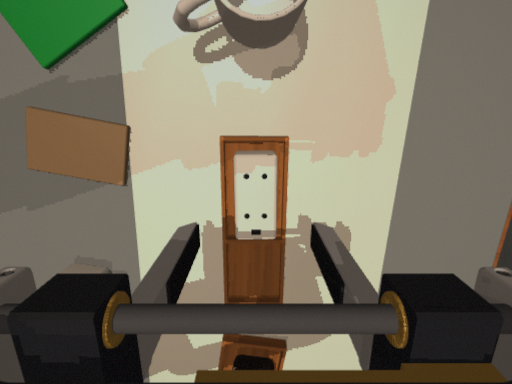

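>>> arm_command(series="0 -0.135 0 -0.02 0 -0.013 0.094;0 -0.135 0 -0.022 0 -0.01 0.094;0 -0.135 0 -0.023 0 -0.007 0.094;0 -0.135 0 -0.024 0 -0.004 0.094;0 -0.135 0 -0.024 0 -0.001 0.094;0 -0.135 0 -0.024 0 0.002 0.094;0 -0.135 0 -0.023 0 0.006 0.094;0 -0.135 0 -0.022 0 0.009 0.094;0 -0.135 0 -0.021 0 0.012 0.094;0 -0.099 0 -0.004 0 0.008 0.094;0 -0.05 0 -0.002 0 0.005 0.094;0 0 0 0 0 0 0.094")

```text
time: 19.85
tool_pos: [0.4173, 0.1503, 0.0763]
ee_rot: [-1.541, 0.012, 1.454]
wrist_force: [0.9, 0.2, -0.3]
width: 0.0936
```

```bash
python3 shot.py w16; python3 plan.py .094 .427 .165 .03 1.446
```

```text
19.9 [0.4175 0.1504 0.0762] [-1.5412  0.0118  1.4537]
19.9 [0.4175 0.1504 0.0762] [-1.541  0.012  1.454] 0.0938
2
-0.03 0.004 -0.012 0.008 0.023 -0.005 0.094;0 0.004 0 0.008 0.023 -0.004 0.094
```

View pics/w16.png

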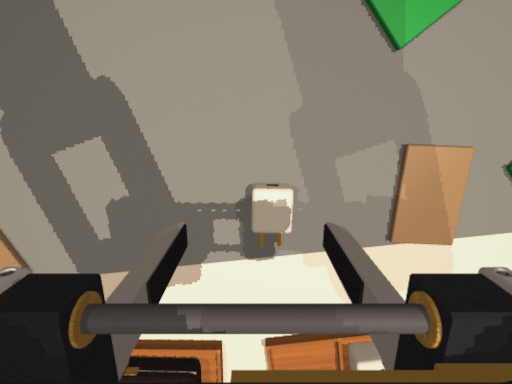

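```bash
python3 - <<'E'
from fit import *
p=load('w16')
print(fit(rect(46,40)/1e3,[(p,{0:(291.5,233),1:(252,232),2:(252.5,188),3:(293,189)})],[.43,.17,-.1,.03]), onz(p,272.3,210.5,.03), onz(p,272.3,210.5,.024))
E
```

```text
(array([ 0.43051929,  0.16517258, -0.12938446,  0.01812599]), np.float64(0.2927979242917281)) [0.42618887 0.16511575 0.03      ] [0.42814587 0.16520762 0.024     ]
```

>>> arm_command(series="-0.03 0.004 -0.012 0.008 0.023 -0.005 0.094;0 0.004 0 0.008 0.023 -0.004 0.094;0 0 0 0 0 0 0.094")

```text
time: 20.2
tool_pos: [0.4287, 0.1655, 0.0277]
ee_rot: [-1.572, -0.0, 1.441]
wrist_force: [0.1, -0.1, 0.0]
width: 0.0942
```

```bash
python3 plan.py .094 .427 .165 -.017 1.446
```

```text
20.2 [0.4287 0.1655 0.0277] [-1.572 -0.     1.441] 0.0942
1
0.002 -0.005 0 -0.001 0.045 0.002 0.094
```

>>> arm_command(series="0.002 -0.005 0 -0.001 0.018 0.002 0.094;0 0 0 0 0.016 0 0.094;0 0 0 0 0.008 0 0.094;0 0 0 0 0 0 0.094")

```text
time: 20.6
tool_pos: [0.4279, 0.1648, -0.0143]
ee_rot: [-1.57, 0.0, 1.445]
wrist_force: [-0.2, 0.1, 0.1]
width: 0.0942
```

```bash
python3 plan.py .094 .427 .165 -.017 1.446
```

```text
20.6 [ 0.4279  0.1648 -0.0143] [-1.57   0.     1.445] 0.0942
1
0 -0.001 0 0 0.003 0.001 0.094
```

>>> arm_command(series="0 0 0 0 0.003 0.001 0.094;0 0 0 0 0 0 0;0 0 0 0 0 0 0;0 0 0 0 0 0 0;0 0 0 0 0 0 0;0 0 0 0 0 0 0;0 0 0 0 0 0 0;0 0 0 0 0 0 0;0 0 0 0 0 0 0;0 0 0 0 0 0 0")

```text
time: 21.6
tool_pos: [0.43, 0.1655, -0.0135]
ee_rot: [-1.577, -0.002, 1.444]
wrist_force: [-0.5, -0.0, -0.7]
width: 0.0396
```

```bash
python3 plan.py 0 .428 .165 .06 1.446 .630 .195 .06 .033
```

```text
21.6 [ 0.43    0.1655 -0.0135] [-1.577 -0.002  1.444] 0.0396
12
0.006 -0.001 0.002 0 -0.037 0.001 0;0 -0.001 0 0 -0.037 0.001 0;0 0.141 0 0.005 0 -0.02 0;0 0.141 0 0.008 0 -0.019 0;0 0.141 0 0.011 0 -0.017 0;0 0.141 0 0.013 0 -0.016 0;0 0.141 0 0.015 0 -0.014 0;0 0.141 0 0.017 0 -0.011 0;0 0.141 0 0.018 0 -0.009 0;0 0.141 0 0.019 0 -0.006 0;0 0.141 0 0.02 0 -0.003 0;0 0.141 0 0.02 0 -0.001 0
```

>>> arm_command(series="0.006 0 0.002 0 -0.037 0.001 0;0 0 0 0 -0.037 0.001 0;0 0.141 0 0.005 0 -0.02 0;0 0.141 0 0.008 0 -0.019 0;0 0.141 0 0.011 0 -0.017 0;0 0.141 0 0.013 0 -0.016 0;0 0.141 0 0.015 0 -0.014 0;0 0.141 0 0.017 0 -0.011 0;0 0.141 0 0.018 0 -0.009 0;0 0.141 0 0.019 0 -0.006 0;0 0.141 0 0.02 0 -0.003 0;0 0.141 0 0.018 0 0 0")

```text
time: 22.8
tool_pos: [0.629, 0.1906, 0.0564]
ee_rot: [-1.573, 0.011, -0.022]
wrist_force: [0.5, 0.7, -0.5]
width: 0.0394
```

>>> arm_command(series="0 0 0 0 0 0 0")

```text
time: 22.9
tool_pos: [0.6303, 0.1905, 0.0552]
ee_rot: [-1.573, 0.012, -0.023]
wrist_force: [0.5, -0.1, -0.7]
width: 0.0399
```

```bash
python3 shot.py w17; python3 plan.py 0 .630 .195 .02 .033
```

```text
22.95 [0.629  0.1904 0.055 ] [-1.5736  0.0136 -0.0207]
22.95 [0.629  0.1904 0.055 ] [-1.574  0.014 -0.021] 0.0395
1
0.002 -0.054 -0.014 0.001 0.035 0.005 0
```

View pics/w17.png

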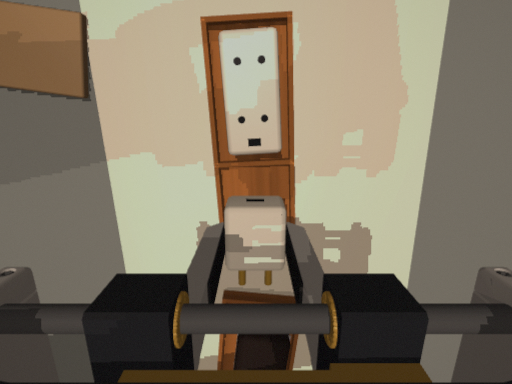

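```bash
python3 - <<'E'
from fit import *
p=load('w17'); m=onz(p,255,161,.014); a=onz(p,216,162,.014); b=onz(p,294.5,159.5,.014); print(m,a,b,(a+b)/2,np.linalg.norm(a-b)); print('target',((a+b)/2)[:2]+[.001,-.033])
E
```

```text
[0.63027957 0.22930315 0.014     ] [0.59546227 0.22915933 0.014     ] [0.66535619 0.22988348 0.014     ] [0.63040923 0.2295214  0.014     ] 0.06989767871199809
target [0.63140923 0.1965214 ]
```

>>> arm_command(series="0.002 -0.054 -0.014 0.002 0.02 0.006 0;0 0 0 0 0.02 0 0;0 0 0 0 0 0 0")

```text
time: 23.25
tool_pos: [0.6285, 0.1963, 0.014]
ee_rot: [-1.571, 0.001, 0.044]
wrist_force: [-0.3, -0.8, -0.8]
width: 0.0397
```

```bash
python3 shot.py w18; python3 plan.py 0 .631 .196 -.008 .033
```

```text
23.3 [0.6295 0.1966 0.0158] [-1.5707e+00 -1.1000e-03  4.3400e-02]
23.3 [0.6295 0.1966 0.0158] [-1.571e+00 -1.000e-03  4.300e-02] 0.04
1
0 0.01 0.001 0.001 0.024 -0.001 0
```

View pics/w18.png

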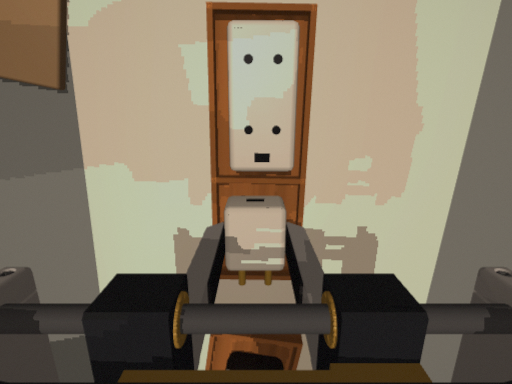

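>>> arm_command(series="0 0.01 0 0.001 0.014 0 0;0 0 0 0 0.008 0 0;0 0 0 0 0.002 0 0;0 0 0 0 0 0 0")

```text
time: 23.7
tool_pos: [0.6312, 0.197, -0.0068]
ee_rot: [-1.57, -0.005, 0.035]
wrist_force: [-0.5, -0.1, 0.4]
width: 0.0395
```

>>> arm_command(series="0 0 0 0 0.002 0 0;0 0 0 0 0.001 0 0;0 0 0 0 0 0 0.056;0 0 0 0 0 0 0.056;0 0 0 0 0 0 0.056;0 0 0 0 0 0 0.056;0 0 0 0 -0.03 0 0.056;0 0 0 0 -0.04 0 0.08;0 0 0 0 -0.04 0 0.094;0 0 0 0 0 0 0.094")

```text
time: 24.7
tool_pos: [0.6309, 0.1968, 0.1044]
ee_rot: [-1.57, -0.005, 0.035]
wrist_force: [0.5, 0.4, 1.7]
width: 0.0768
```

```bash
python3 shot.py w19; python3 - <<'E'
from h import *
im=robot.snapshot('side');cv2.imwrite('pics/sd5c.png',cv2.resize(im[120:320,140:390],None,fx=3,fy=3,interpolation=cv2.INTER_CUBIC))
E
```

```text
24.75 [0.6293 0.1964 0.101 ] [-1.5709e+00 -1.0000e-04  3.5200e-02]
```

View pics/w19.png

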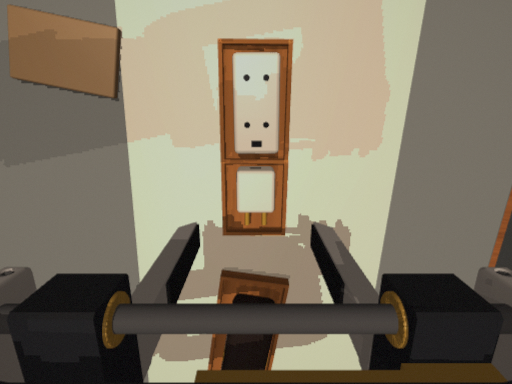

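View pics/sd5c.png

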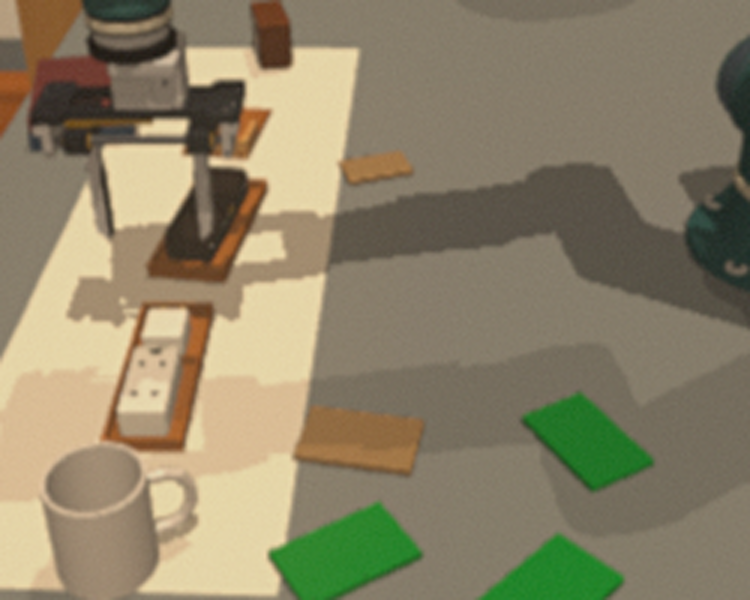

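```bash
python3 plan.py .094 .637 -.235 .12 -.08
```

```text
24.8 [0.6276 0.196  0.0979] [-1.572  0.005  0.035] 0.0848
10
0.001 0.012 -0.005 -0.001 -0.002 -0.043 0.094;0 0.012 0 0 -0.002 -0.043 0.094;0 0.012 0 0 -0.002 -0.043 0.094;0 0.012 0 0.001 -0.002 -0.043 0.094;0 0.012 0 0.001 -0.002 -0.043 0.094;0 0.012 0 0.002 -0.002 -0.043 0.094;0 0.012 0 0.002 -0.002 -0.043 0.094;0 0.012 0 0.003 -0.002 -0.043 0.094;0 0.012 0 0.003 -0.002 -0.043 0.094;0 0.012 0 0.004 -0.002 -0.043 0.094
```

>>> arm_command(series="0 0.012 -0.005 -0.001 -0.002 -0.043 0.094;0 0.012 0 0 -0.002 -0.043 0.094;0 0.012 0 0 -0.002 -0.043 0.094;0 0.012 0 0.001 -0.002 -0.043 0.094;0 0.012 0 0.001 -0.002 -0.043 0.094;0 0.012 0 0.002 -0.002 -0.043 0.094;0 0.012 0 0.002 -0.002 -0.043 0.094;0 0.012 0 0.003 -0.002 -0.043 0.094;0 0.012 0 0.003 -0.002 -0.043 0.094;0 0.012 0 0.004 -0.002 -0.043 0.094;0 0 0 0 0 0 0.094")

```text
time: 25.9
tool_pos: [0.6206, -0.2459, 0.0864]
ee_rot: [-1.566, 0.045, -0.084]
wrist_force: [0.0, 0.4, -0.5]
width: 0.0939
```

```bash
python3 shot.py w20; python3 -c "
import cv2
im=cv2.imread('pics/w20.png')
cv2.imwrite('pics/w20c.png',cv2.resize(im[110:300,170:345],None,fx=3,fy=3,interpolation=cv2.INTER_CUBIC))"
```

```text
25.95 [ 0.6205 -0.243   0.0858] [-1.5638  0.0463 -0.0814]
```

View pics/w20.png

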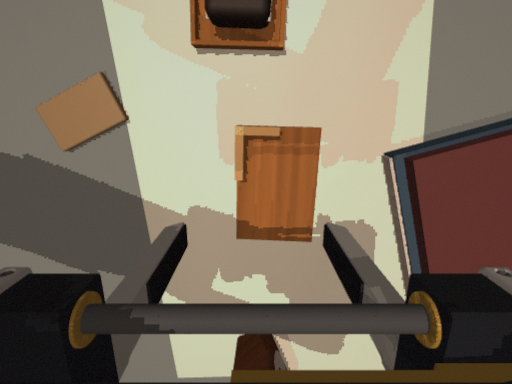

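View pics/w20c.png

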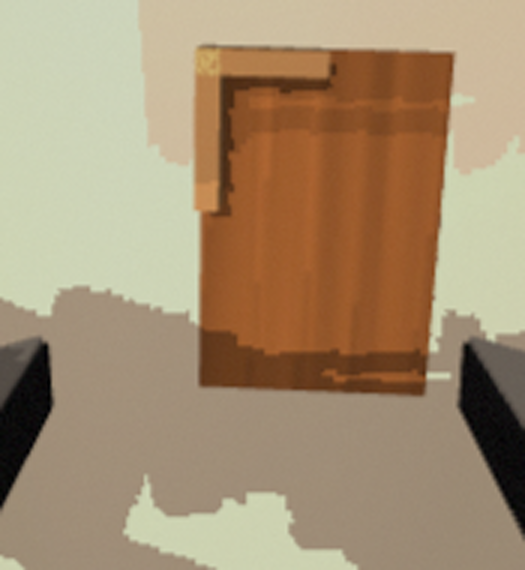

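```bash
cat > rack.py <<'E'
from fit import *
M=np.array([[62,-42,6],[62,42,6],[-62,42,6],[-62,-42,26],[-10,-42,26],[-10,-34,26],[-54,-34,26],[-62,0,26],[-54,0,26]])/1e3
def fitrack(p,U,zfix=None):
    def f(q):
        c,s=np.cos(q[2]),np.sin(q[2]); P=M.copy(); P[:,0]=c*M[:,0]-s*M[:,1]+q[0];P[:,1]=s*M[:,0]+c*M[:,1]+q[1];P[:,2]+=q[3] if zfix is None else zfix
        return (proj(p,P)-U).ravel()
    g=least_squares(f,[.64,-.24,-1.6,0]); return g.x,g.fun.reshape(-1,2).round(1)
E
python3 - <<'E'
from rack import *
U=np.array([[236.7,238.3],[311.7,241.3],[321,128],[235.7,125.3],[234.7,180.3],[242.7,180.3],[243.7,136],[280.3,127.3],[280.3,136.3]])
for z in (None,0): print(*fitrack(load('w20'),U,z))
E
```

```text
[ 0.63977047 -0.24232508 -1.68077003 -0.0026031 ] [[-0.1 -0. ]
 [-0.3  0.2]
 [ 0.5 -0.2]
 [-0.3  0.9]
 [ 0.3 -0.2]
 [ 0.4  0.1]
 [ 0.1 -0.9]
 [-0.1  0.2]
 [-0.5 -0.1]]
[ 0.63981749 -0.24193551 -1.680999    0.        ] [[-0.4  0.6]
 [ 0.1  0.9]
 [ 1.1 -0.5]
 [-0.6  0.6]
 [ 0.1  0. ]
 [ 0.2  0.3]
 [-0.1 -1.1]
 [ 0.1 -0.1]
 [-0.4 -0.3]]
```

```bash
python3 plan.py .094 .463 .325 .08 1.417
```

```text
25.95 [ 0.6205 -0.243   0.0858] [-1.564  0.046 -0.081] 0.094
13
-0.01 -0.115 -0.046 -0.016 0.001 0.043 0.094;0 -0.115 0 -0.011 0 0.044 0.094;0 -0.115 0 -0.005 0 0.045 0.094;0 -0.115 0 0 0 0.045 0.094;0 -0.115 0 0.005 0 0.045 0.094;0 -0.115 0 0.01 0 0.044 0.094;0 -0.115 0 0.015 0 0.043 0.094;0 -0.115 0 0.02 0 0.041 0.094;0 -0.115 0 0.024 0 0.038 0.094;0 -0.115 0 0.029 0 0.035 0.094;0 -0.115 0 0.033 0 0.032 0.094;0 -0.115 0 0.036 0 0.028 0.094
0 -0.115 0 0.039 0 0.023 0.094
```

>>> arm_command(series="-0.01 -0.115 -0.046 -0.016 0.001 0.043 0.094;0 -0.115 0 -0.011 0 0.044 0.094;0 -0.115 0 -0.005 0 0.045 0.094;0 -0.115 0 0 0 0.045 0.094;0 -0.115 0 0.005 0 0.045 0.094;0 -0.115 0 0.01 0 0.044 0.094;0 -0.115 0 0.015 0 0.043 0.094;0 -0.115 0 0.02 0 0.041 0.094;0 -0.115 0 0.024 0 0.038 0.094;0 -0.115 0 0.029 0 0.035 0.094;0 -0.115 0 0.033 0 0.032 0.094;0 -0.115 0 0.036 0 0.028 0.094")

```text
time: 27.15
tool_pos: [0.4353, 0.3062, 0.0665]
ee_rot: [-1.531, -0.002, 1.361]
wrist_force: [1.0, -0.1, 0.3]
width: 0.0943
```

```bash
python3 plan.py .094 .463 .325 .06 1.417
```

```text
27.15 [0.4353 0.3062 0.0665] [-1.531 -0.002  1.361] 0.0943
1
-0.04 -0.056 0.003 0.024 0.006 -0.023 0.094
```

>>> arm_command(series="-0.04 -0.056 0.003 0.024 0.006 -0.023 0.094;0 0 0 0 0 0 0.094;0 0 0 0 0 0 0.094")

```text
time: 27.45
tool_pos: [0.4532, 0.3332, 0.0554]
ee_rot: [-1.564, 0.002, 1.436]
wrist_force: [-0.1, -0.1, -0.8]
width: 0.0937
```

```bash
python3 shot.py w21
```

```text
27.5 [0.4532 0.3327 0.0551] [-1.5631  0.0022  1.4355]
```

View pics/w21.png

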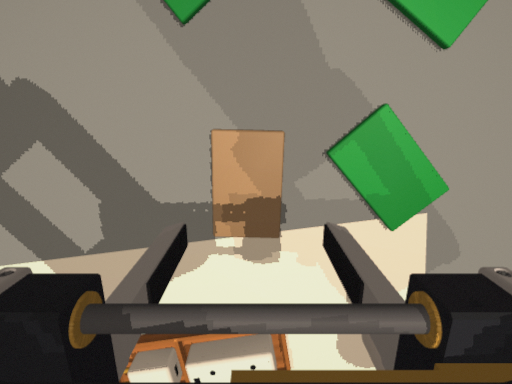

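```bash
python3 - <<'E'
from fit import *
p=load('w21')
obs=(p,{0:(280.5,237.5),1:(214,237),2:(211,129.5),3:(284.5,131)})
q,e=fit(rect(104,66)/1e3,[obs],[.44,.33,-.15,.009]);print(q,e)
w1=load('w1'); print(fit(rect(104,66)/1e3,[obs,(w1,{0:(370.7,162.3),1:(331.7,155.3),2:(349.7,88.7),3:(391,97)})],[.44,.33,-.15,.009]))
print(onz(p,*np.mean(list(obs[1].values()),0),.009))
t=q[:2]+.025*np.array([np.cos(q[2]),np.sin(q[2])]);print('grip',t,q[2]+np.pi/2)
E
python3 plan.py .094 .4625 .324 -.015 1.415
```

```text
[ 0.43785547  0.32770092 -0.14723761  0.00573229] 0.2551441833503057
(array([ 0.43798733,  0.32760741, -0.14902794,  0.00500332]), np.float64(0.3776517606586184))
[0.43435405 0.32830347 0.009     ]
grip [0.46258497 0.32403326] 1.4235587177207671
27.5 [0.4532 0.3327 0.0551] [-1.563  0.002  1.435] 0.0939
2
-0.008 0.01 -0.002 -0.004 0.035 -0.005 0.094;0 0.01 0 -0.004 0.035 -0.005 0.094
```

>>> arm_command(series="-0.008 0.012 -0.002 -0.004 0.03 -0.004 0.094;0 0 0 -0.004 0.025 -0.003 0.094;0 0 0 0 0.012 0 0.094;0 0 0 0 0 0 0.094")

```text
time: 27.9
tool_pos: [0.4577, 0.3209, -0.0131]
ee_rot: [-1.571, -0.0, 1.418]
wrist_force: [0.3, 0.0, -1.1]
width: 0.0938
```

```bash
python3 plan.py .094 .461 .324 -.025 1.422; python3 - <<'E'
from h import *
im=robot.snapshot('side');cv2.imwrite('pics/sd6c.png',cv2.resize(im[180:330,180:330],None,fx=4,fy=4,interpolation=cv2.INTER_CUBIC))
E
```

```text
27.9 [ 0.4577  0.3209 -0.0131] [-1.571 -0.     1.418] 0.0938
1
0 -0.004 0 0.004 0.012 -0.003 0.094
```

View pics/sd6c.png

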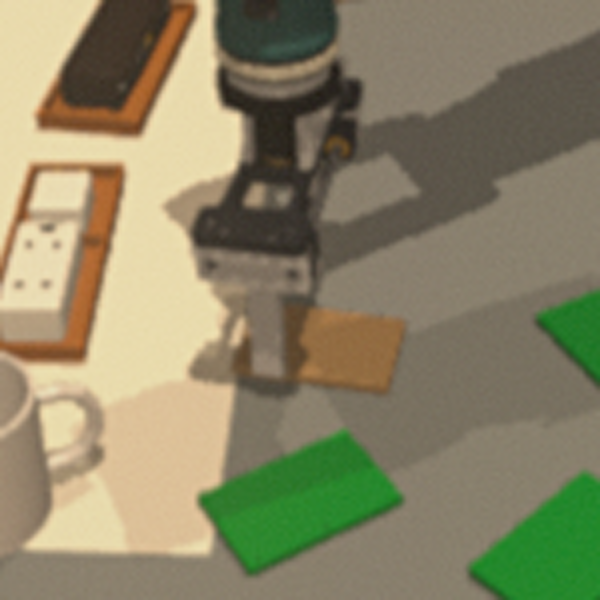

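>>> arm_command(series="0 -0.004 0 0.004 0.005 -0.003 0.094;0 0 0 0 0.004 0 0.094;0 0 0 0 0 0 0.094")

```text
time: 28.25
tool_pos: [0.4645, 0.326, -0.0183]
ee_rot: [-1.576, -0.005, 1.421]
wrist_force: [0.1, 0.6, 0.0]
width: 0.0941
```

>>> arm_command(series="0 0 0 0 0.003 0 0.094;0 0 0 0 0 0 0.094")

```text
time: 28.45
tool_pos: [0.4653, 0.3266, -0.0203]
ee_rot: [-1.578, -0.006, 1.421]
wrist_force: [-0.1, -0.2, -1.2]
width: 0.0938
```

>>> arm_command(series="0.007 0 0.005 -0.002 0.003 0.004 0.094;0 0 0 0 0 0 0.094")

```text
time: 28.65
tool_pos: [0.4609, 0.3254, -0.0232]
ee_rot: [-1.571, -0.001, 1.421]
wrist_force: [-0.2, 0.3, -1.3]
width: 0.0944
```

>>> arm_command(series="0 0 0 0 0.003 0 0.094;0 0 0 0 0 0 0.094")

```text
time: 28.85
tool_pos: [0.4608, 0.3254, -0.0264]
ee_rot: [-1.571, -0.001, 1.422]
wrist_force: [-0.4, -0.2, -0.2]
width: 0.0939
```

>>> arm_command(series="0 0 0 0 0.002 0 0.094;0 0 0 0 0 0 0.094")

```text
time: 29.05
tool_pos: [0.4607, 0.3254, -0.0287]
ee_rot: [-1.571, -0.001, 1.422]
wrist_force: [0.5, 1.0, 0.2]
width: 0.0941
```

>>> arm_command(series="0 0 0 0 0.002 0 0.094;0 0 0 0 0 0 0.094")

```text
time: 29.25
tool_pos: [0.4615, 0.3258, -0.0295]
ee_rot: [-1.572, -0.002, 1.422]
wrist_force: [0.1, 0.1, 0.1]
width: 0.0941
```

>>> arm_command(series="0 0 0 0 0.002 0 0.094;0 0 0 0 0 0 0.094")

```text
time: 29.45
tool_pos: [0.4621, 0.3261, -0.0293]
ee_rot: [-1.573, -0.003, 1.422]
wrist_force: [0.1, -0.0, -0.2]
width: 0.094
```

>>> arm_command(series="0 0 0 0 0.002 0 0.094;0 0 0 0 0 0 0.094")

```text
time: 29.65
tool_pos: [0.4628, 0.3265, -0.0295]
ee_rot: [-1.575, -0.003, 1.421]
wrist_force: [0.3, -0.5, 0.2]
width: 0.0942
```

```bash
python3 shot.py w22; python3 -c "
from h import *
o=robot.get_obs();print(o['joint_positions'].round(3),o['wrist_force'],o['joint_torque'].round(2))
im=robot.snapshot('side');cv2.imwrite('pics/sd7c.png',cv2.resize(im[220:300,210:310],None,fx=6,fy=6,interpolation=cv2.INTER_CUBIC))"
```

```text
29.7 [ 0.4629  0.3265 -0.0296] [-1.575  -0.0036  1.4215]
[ 0.514  0.247  1.608  0.     1.281 -0.908] [-0.34300677 -0.2274074   0.52592291] [ 1.000e-02 -3.716e+01 -2.658e+01  3.000e-02  1.300e-01  1.000e-02]
```

View pics/sd7c.png

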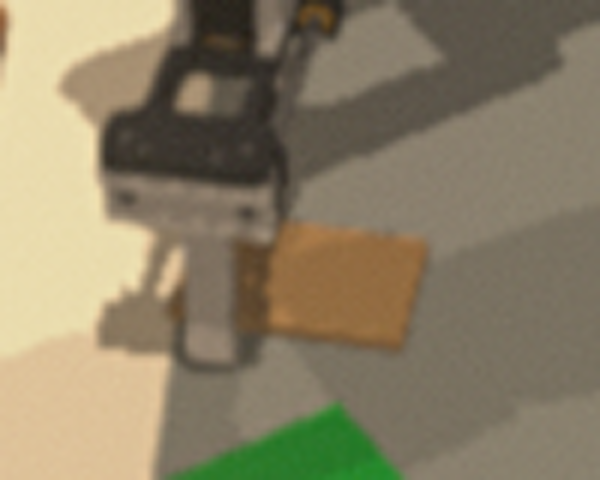

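View pics/w22.png

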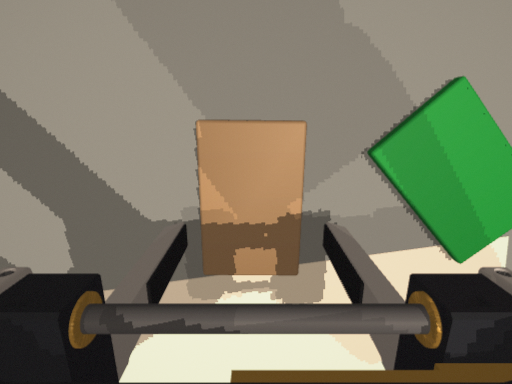

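>>> arm_command(series="0.005 0 0.004 0 -0.0015 0.002 0.094;0 0 0 0 0 0 0;0 0 0 0 0 0 0;0 0 0 0 0 0 0;0 0 0 0 0 0 0;0 0 0 0 0 0 0;0 0 0 0 0 0 0;0 0 0 0 0 0 0")

```text
time: 30.55
tool_pos: [0.4602, 0.3268, -0.0297]
ee_rot: [-1.568, 0.001, 1.421]
wrist_force: [-0.5, -0.2, 1.5]
width: 0.0658
```

```bash
python3 shot.py w23
```

```text
30.6 [ 0.4602  0.3268 -0.0297] [-1.5681e+00  1.2000e-03  1.4213e+00]
```

View pics/w23.png

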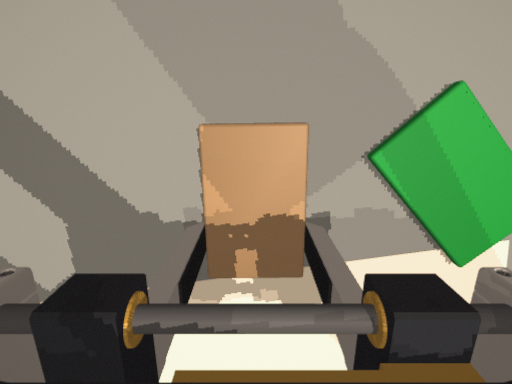

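```bash
cat > rel.py <<'E'
import sys
from fit import *
def rel(q,o):
    y=o['ee_rot'][2]; d=q[:2]-o['tool_pos'][:2]
    return dict(toolx=d@[np.cos(y),np.sin(y)],toolz=d@[-np.sin(y),np.cos(y)],dyaw=q[2]+np.pi/2-y)
def rack_pt(lx,ly,R=(.6398,-.2420,-1.681)):
    c,s=np.cos(R[2]),np.sin(R[2]); return np.array([R[0]+c*lx-s*ly,R[1]+s*lx+c*ly])
E
python3 - <<'E'
from rel import *
p=load('w23');o=robot.get_obs()
q,e=fit(rect(104,66)/1e3,[(p,{0:(303.5,277),1:(206.5,278),2:(199.5,125),3:(308.5,125)})],[.44,.33,-.15,.009]);print(q,e,rel(q,o))
y=-.110
for c in ((.012,.010),(-.002,-.001)):
    ctr=rack_pt(*c); tz=np.array([-np.sin(y),np.cos(y)]); print(c,ctr,'tcp',ctr-.0235*tz)
E
python3 plan.py 0 .46 .327 .05 1.421 .62 -.1 .06 .1 
```

```text
[ 0.43800515  0.32948324 -0.14408508  0.00512036] 1.12090962029155 {'toolx': np.float64(-0.0006218564947163684), 'toolz': np.float64(0.02237740070620814), 'dyaw': np.float64(0.005383145237886522)}
(0.012, 0.01) [ 0.64841957 -0.25502701] tcp [ 0.64583978 -0.27838498]
(-0.002, -0.001) [ 0.63902603 -0.23990215] tcp [ 0.63644624 -0.26326012]
30.6 [ 0.4602  0.3268 -0.0297] [-1.568e+00  1.000e-03  1.421e+00] 0.0652
12
-0.003 0 -0.001 0 -0.04 0 0;0 0 0 0 -0.04 0 0;0 0.132 0 -0.04 -0.001 -0.022 0;0 0.132 0 -0.037 -0.001 -0.027 0;0 0.132 0 -0.033 -0.001 -0.032 0;0 0.132 0 -0.028 -0.001 -0.036 0;0 0.132 0 -0.023 -0.001 -0.039 0;0 0.132 0 -0.018 -0.001 -0.042 0;0 0.132 0 -0.012 -0.001 -0.044 0;0 0.132 0 -0.006 -0.001 -0.045 0;0 0.132 0 0 -0.001 -0.046 0;0 0.132 0 0.006 -0.001 -0.045 0
```

>>> arm_command(series="0 0 0 0 -0.03 0 0;0 0 0 0 -0.04 0 0;0 0.132 0 -0.04 -0.002 -0.022 0;0 0.132 0 -0.037 -0.002 -0.027 0;0 0.132 0 -0.033 -0.001 -0.032 0;0 0.132 0 -0.028 -0.001 -0.036 0;0 0.132 0 -0.023 -0.001 -0.039 0;0 0.132 0 -0.018 -0.001 -0.042 0;0 0.132 0 -0.012 -0.001 -0.044 0;0 0.132 0 -0.006 -0.001 -0.045 0;0 0.132 0 0 -0.001 -0.046 0;0 0.132 0 0.006 -0.001 -0.045 0")

```text
time: 31.8
tool_pos: [0.6101, -0.115, 0.0463]
ee_rot: [-1.574, 0.019, 0.06]
wrist_force: [1.6, 0.8, -1.3]
width: 0.0653
```

```bash
python3 shot.py w24; python3 plan.py 0 .645 -.278 .05 -.11
```

```text
31.85 [ 0.6121 -0.1236  0.0461] [-1.5818  0.0168  0.0504]
31.85 [ 0.6121 -0.1236  0.0461] [-1.582  0.017  0.05 ] 0.0657
4
0.011 0.04 -0.017 0.006 -0.001 -0.039 0;0 0.04 0 0.008 -0.001 -0.039 0;0 0.04 0 0.009 -0.001 -0.038 0;0 0.04 0 0.011 -0.001 -0.038 0
```

View pics/w24.png

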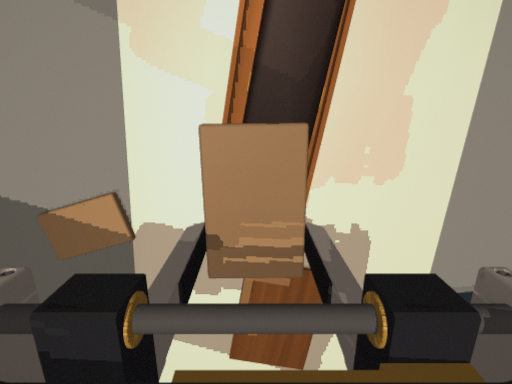

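Coaster held level. Continue to above the rack.

>>> arm_command(series="0.011 0.04 -0.017 0.006 -0.001 -0.038 0;0 0.04 0 0.008 -0.001 -0.038 0;0 0.04 0 0.009 -0.001 -0.037 0;0 0.04 0 0.011 -0.001 -0.034 0;0 0 0 0 0 0 0;0 0 0 0 0 0 0")

```text
time: 32.45
tool_pos: [0.6412, -0.2784, 0.0422]
ee_rot: [-1.567, 0.011, -0.118]
wrist_force: [0.4, 0.8, -1.5]
width: 0.0657
```

```bash
python3 shot.py w25; python3 plan.py 0 .645 -.278 .02 -.11
```

```text
32.5 [ 0.6409 -0.2785  0.0421] [-1.5679  0.0116 -0.118 ]
32.5 [ 0.6409 -0.2785  0.0421] [-1.568  0.012 -0.118] 0.0659
1
-0.003 -0.008 -0.012 0.004 0.022 0.001 0
```

View pics/w25.png

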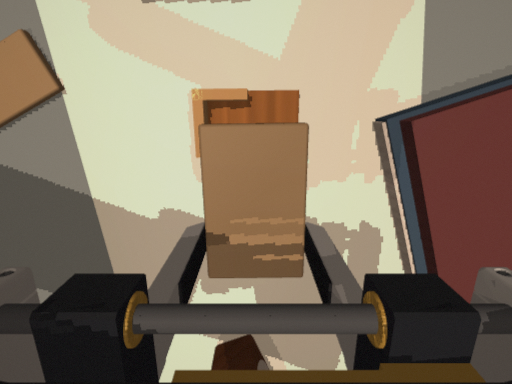

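```bash
python3 - <<'E'
from rack import *
p=load('w25'); q=(.6398,-.2420,-1.681); c,s=np.cos(q[2]),np.sin(q[2]);P=M.copy();P[:,0]=c*M[:,0]-s*M[:,1]+q[0];P[:,1]=s*M[:,0]+c*M[:,1]+q[1]
print(proj(p,P).round(1)[[2,3,4,7,8]])
im=cv2.imread('pics/w25.png');cv2.imwrite('pics/w25c.png',cv2.resize(im[75:175,175:315],None,fx=5,fy=5,interpolation=cv2.INTER_CUBIC))
E
```

```text
[[299.9  89.8]
 [191.7  88.7]
 [196.2 157.7]
 [247.6  88.2]
 [247.8  99.4]]
```

View pics/w25c.png

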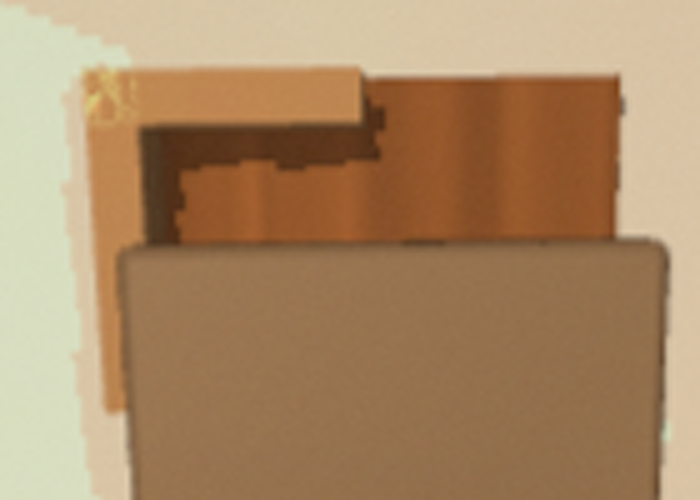

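>>> arm_command(series="-0.003 -0.008 -0.012 0.005 0.02 0.001 0;0 0 0 0 0.02 0 0;0 0 0 0 0 0 0")

```text
time: 32.8
tool_pos: [0.6456, -0.2735, 0.0012]
ee_rot: [-1.57, -0.0, -0.104]
wrist_force: [-1.5, 0.9, -1.8]
width: 0.0655
```

```bash
python3 plan.py 0 .645 -.278 -.016 -.11
```

```text
32.8 [ 0.6456 -0.2735  0.0012] [-1.57  -0.    -0.104] 0.0655
1
-0.001 0.006 0 0 0.017 -0.005 0
```

>>> arm_command(series="0 0.006 0 0 0.01 -0.005 0;0 0 0 0 0.006 0 0;0 0 0 0 0 0 0")

```text
time: 33.1
tool_pos: [0.6458, -0.2762, -0.014]
ee_rot: [-1.57, -0.001, -0.107]
wrist_force: [-0.2, -0.4, -0.2]
width: 0.0653
```

>>> arm_command(series="0 0 0 0 0.003 0 0;0 0 0 0 0 0 0")

```text
time: 33.3
tool_pos: [0.6464, -0.2763, -0.0162]
ee_rot: [-1.571, -0.003, -0.107]
wrist_force: [-0.5, 0.3, -1.9]
width: 0.0654
```

```bash
python3 plan.py 0 .6365 -.2633 -.022 -.11; python3 shot.py w26
```

```text
33.3 [ 0.6464 -0.2763 -0.0162] [-1.571 -0.003 -0.107] 0.0654
1
0 0.003 0.003 -0.011 0.006 0.012 0
33.35 [ 0.6467 -0.2765 -0.0156] [-1.5709 -0.0036 -0.1067]
```

View pics/w26.png

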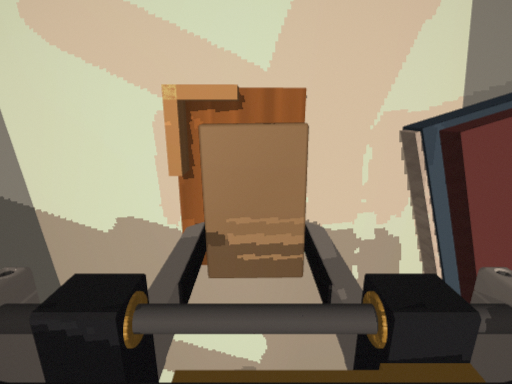

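>>> arm_command(series="0 0.003 0.003 0 0.004 0 0;0 0 0 -0.004 0 0.004 0;0 0 0 -0.003 0 0.004 0;0 0 0 0 0 0 0")

```text
time: 33.75
tool_pos: [0.6408, -0.2675, -0.0188]
ee_rot: [-1.571, -0.002, -0.11]
wrist_force: [0.1, -0.0, -1.1]
width: 0.0658
```

```bash
python3 plan.py 0 .6365 -.2633 -.022 -.11
```

```text
33.75 [ 0.6408 -0.2675 -0.0188] [-1.571 -0.002 -0.11 ] 0.0658
1
0.001 0 0.002 -0.005 0.003 0.004 0
```

>>> arm_command(series="0 0 0.002 -0.003 0.002 0.002 0;0 0 0 -0.002 0.001 0.002 0;0 0 0 0 0 0 0")

```text
time: 34.05
tool_pos: [0.6373, -0.2634, -0.0209]
ee_rot: [-1.573, -0.004, -0.111]
wrist_force: [0.3, -0.9, -1.9]
width: 0.066
```

>>> arm_command(series="0 0 0 -0.002 0 0.002 0;0 0 0 0 0 0 0")

```text
time: 34.25
tool_pos: [0.6376, -0.2624, -0.0199]
ee_rot: [-1.575, -0.009, -0.111]
wrist_force: [-0.1, 0.5, -3.1]
width: 0.0652
```

>>> arm_command(series="0 0 0 -0.002 0 0.002 0;0 0 0 0 0 0 0")

```text
time: 34.45
tool_pos: [0.6376, -0.2624, -0.0189]
ee_rot: [-1.579, -0.015, -0.113]
wrist_force: [0.4, 0.3, -2.6]
width: 0.0658
```

```bash
python3 shot.py w27; python3 -c "
import cv2
im=cv2.imread('pics/w27.png');cv2.imwrite('pics/w27c.png',cv2.resize(im[90:290,185:325],None,fx=4,fy=4,interpolation=cv2.INTER_CUBIC)[:600])"
```

```text
34.5 [ 0.6375 -0.2623 -0.019 ] [-1.5791 -0.0143 -0.1124]
```

View pics/w27c.png

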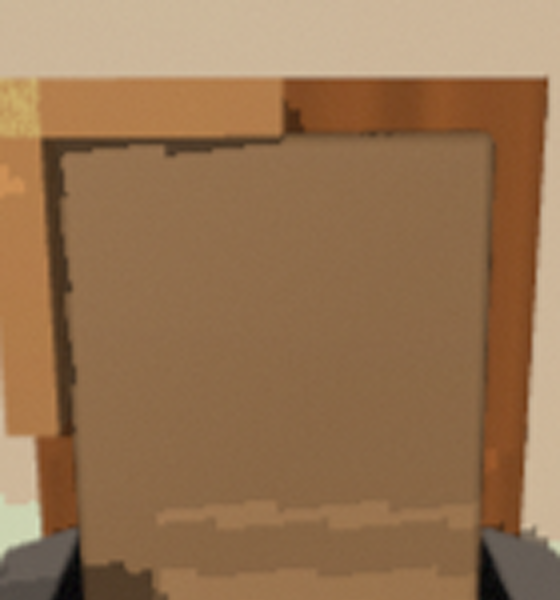

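>>> arm_command(series="0.008 -0.002 0.014 0 0.002 0 0;0 0 0 0 0.002 0 0;0 0 0 0 0 0 0")

```text
time: 34.8
tool_pos: [0.6373, -0.2619, -0.023]
ee_rot: [-1.569, 0.002, -0.11]
wrist_force: [1.4, -1.0, 0.1]
width: 0.0657
```

>>> arm_command(series="0 0 0 0 0.002 0 0;0 0 0 0 0.002 0 0;0 0 0 0 0 0 0")

```text
time: 35.1
tool_pos: [0.6373, -0.262, -0.0232]
ee_rot: [-1.57, 0.001, -0.11]
wrist_force: [1.2, -1.4, -1.4]
width: 0.0658
```

>>> arm_command(series="0 0 0 -0.002 0 0.002 0;0 0 0 -0.002 0 0.002 0;0 0 0 0 0 0 0")

```text
time: 35.4
tool_pos: [0.6375, -0.2623, -0.0222]
ee_rot: [-1.578, -0.009, -0.112]
wrist_force: [0.3, 0.3, -2.1]
width: 0.0658
```

>>> arm_command(series="0 0 0 0 0 0 0.076;0 0 0 0 0 0 0.076;0 0 0 0 0 0 0.076;0 0 0 0 -0.005 0 0.076;0 0 0 0 -0.03 0 0.076;0 0 0 0 -0.04 -0.01 0.08;0 0 0 0 -0.02 -0.01 0.094;0 0 0 0 0 0 0.094")

```text
time: 36.2
tool_pos: [0.6304, -0.2779, 0.0727]
ee_rot: [-1.572, 0.004, -0.109]
wrist_force: [1.2, -0.3, 0.8]
width: 0.0922
```

```bash
python3 shot.py w28; python3 -c "
import cv2
im=cv2.imread('pics/w28.png');cv2.imwrite('pics/w28c.png',cv2.resize(im[80:230,190:340],None,fx=4,fy=4,interpolation=cv2.INTER_CUBIC))"
```

```text
36.25 [ 0.6301 -0.2769  0.0713] [-1.5707  0.0058 -0.1083]
```

View pics/w28.png

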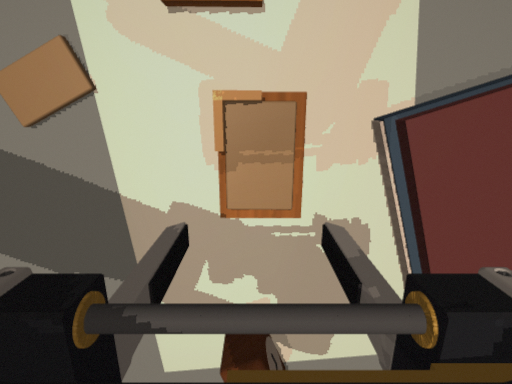

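View pics/w28c.png

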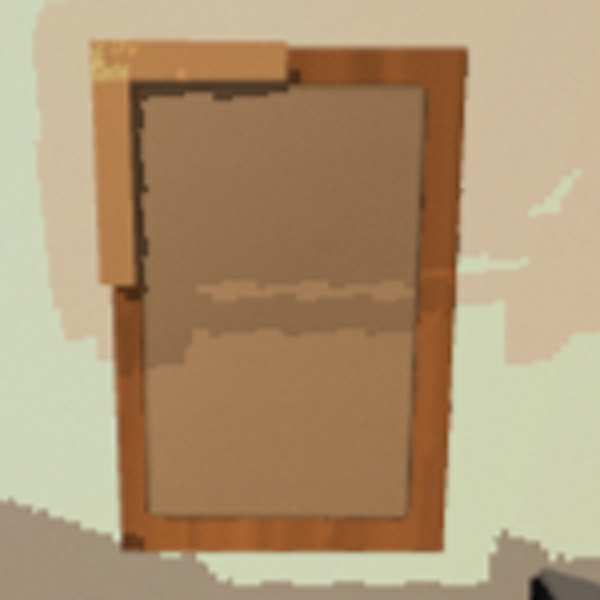

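```bash
python3 - <<'E'
from rack import *
p=load('w28')
# observed rack points & coaster corners in crop/4 + (190,80)
f=lambda a:np.array(a)/4+[190,80]
U=f([[122,548],[443,549],[467,49],[91,41],[100,284],[135,284],[131,83],[288,43],[288,80]])
for z in (None,0):
    q,r=fitrack(p,U,z); print(q.round(4),r.tolist())
    zt=.015+(q[3] if z is None else 0)
    c,s=np.cos(q[2]),np.sin(q[2])
    for uv in f([[145,86],[427,87],[408,516],[147,516]]):
        w=onz(p,*uv,zt)[:2]-q[:2]; print((1e3*np.array([c*w[0]+s*w[1],-s*w[0]+c*w[1]])).round(1))
E
```

```text
[ 0.6396 -0.2422 -1.6811 -0.0028] [[-0.0, 0.2], [-0.3, 0.2], [-0.1, -0.1], [0.3, 0.2], [0.3, 0.0], [0.3, 0.1], [-0.2, -0.5], [-0.2, -0.3], [-0.2, 0.3]]
[-53.3 -31.9]
[-53.2  31.9]
[49.5 31.5]
[ 49.7 -34.2]
[ 0.6397 -0.2421 -1.6813  0.    ] [[-0.3, 1.1], [0.2, 1.0], [0.6, -0.5], [-0.1, -0.2], [-0.0, 0.3], [0.1, 0.3], [-0.4, -0.8], [0.0, -0.6], [-0.0, 0.0]]
[-53.1 -31.8]
[-53.   31.4]
[48.7 31.1]
[ 48.8 -34. ]
```

```bash
python3 plan.py .094 .428 -.158 .06 -1.21
```

```text
36.25 [ 0.6301 -0.2769  0.0713] [-1.571  0.006 -0.108] 0.0932
8
0 0.138 -0.006 -0.027 0.002 0.012 0.094;0 0.138 0 -0.028 0.001 0.008 0.094;0 0.138 0 -0.029 0.001 0.004 0.094;0 0.138 0 -0.029 0.001 0 0.094;0 0.138 0 -0.029 0.001 -0.004 0.094;0 0.138 0 -0.028 0.001 -0.008 0.094;0 0.138 0 -0.027 0.001 -0.011 0.094;0 0.138 0 -0.025 0.001 -0.015 0.094
```

>>> arm_command(series="0 0.138 -0.006 -0.027 0.002 0.012 0.094;0 0.138 0 -0.028 0.001 0.008 0.094;0 0.138 0 -0.029 0.001 0.004 0.094;0 0.138 0 -0.029 0.001 0 0.094;0 0.138 0 -0.029 0.001 -0.004 0.094;0 0.138 0 -0.028 0.001 -0.008 0.094;0 0.138 0 -0.027 0.001 -0.011 0.094;0 0.138 0 -0.02 0.001 -0.01 0.094;0 0 0 0 0 0 0.094;0 0 0 0 0 0 0.094")

```text
time: 37.25
tool_pos: [0.4189, -0.1427, 0.0432]
ee_rot: [-1.591, 0.026, -1.251]
wrist_force: [-0.7, 0.7, 0.9]
width: 0.0943
```

```bash
python3 shot.py w29;python3 -c "
import cv2
im=cv2.imread('pics/w29.png');cv2.imwrite('pics/w29c.png',cv2.resize(im[110:260,190:340],None,fx=4,fy=4,interpolation=cv2.INTER_CUBIC))"
```

```text
37.3 [ 0.4188 -0.1427  0.0431] [-1.592   0.0266 -1.2518]
```

View pics/w29.png

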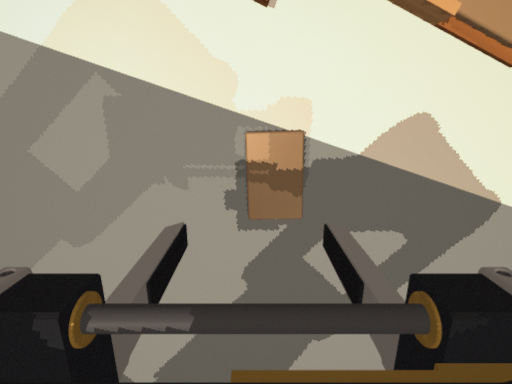

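View pics/w29c.png

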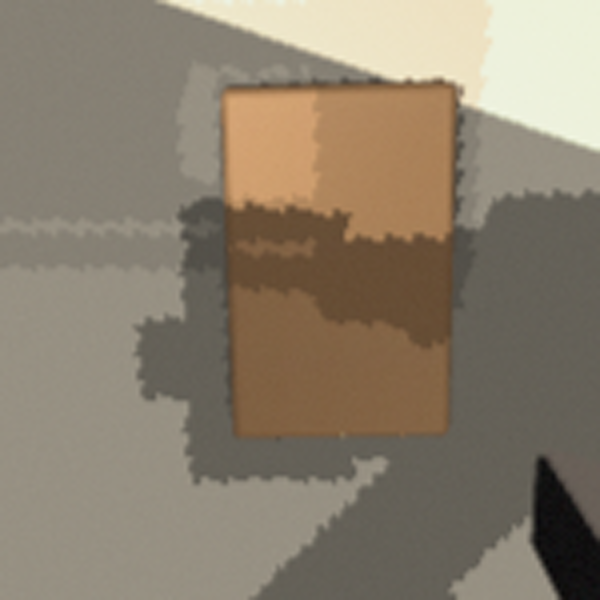

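```bash
python3 - <<'E'
from fit import *
p=load('w29');f=lambda a:tuple(np.array(a)/4+[190,110])
q,e=fit(rect(80,50)/1e3,[(p,{0:f((222,87)),1:f((457,84)),2:f((450,437)),3:f((234,438))})],[.448,-.15,.36,.009]);print(q,e)
print('grip',q[:2]-.021*np.array([np.cos(q[2]),np.sin(q[2])]),q[2]-np.pi/2)
E
python3 plan.py .094 .428 -.158 -.01 -1.21
```

```text
[ 0.44707514 -0.15152598  0.34388159  0.00593295] 0.3747007300475586
grip [ 0.42730463 -0.158606  ] -1.226914739919349
37.3 [ 0.4188 -0.1427  0.0431] [-1.592  0.027 -1.252] 0.0939
2
0.021 -0.021 -0.027 0.009 0.026 0.003 0.094;0 -0.021 0 0.009 0.027 0.002 0.094
```

Yaw −1.225, grip (0.4273, −0.1586).

>>> arm_command(series="0.021 -0.026 -0.027 0.009 0.02 0.003 0.094;0 0 0 0.009 0.015 0.002 0.094;0 0 0 0 0 0 0.094")

```text
time: 37.6
tool_pos: [0.4322, -0.1596, 0.0068]
ee_rot: [-1.568, -0.002, -1.219]
wrist_force: [-0.4, 0.6, 0.1]
width: 0.094
```

```bash
python3 plan.py .094 .4273 -.1586 -.02 -1.225
```

```text
37.6 [ 0.4322 -0.1596  0.0068] [-1.568 -0.002 -1.219] 0.094
1
-0.002 0.006 0.002 -0.003 0.027 -0.004 0.094
```

>>> arm_command(series="-0.002 0.006 0.002 -0.003 0.014 -0.004 0.094;0 0 0 0 0.01 0 0.094;0 0 0 0 0 0 0.094")

```text
time: 37.9
tool_pos: [0.4281, -0.1586, -0.0188]
ee_rot: [-1.571, 0.0, -1.224]
wrist_force: [0.3, 0.6, -1.3]
width: 0.0939
```

```bash
python3 plan.py .094 .4273 -.1586 -.027 -1.225
```

```text
37.9 [ 0.4281 -0.1586 -0.0188] [-1.571  0.    -1.224] 0.0939
1
0 0.001 0 0 0.008 -0.001 0.094
```

>>> arm_command(series="0 0 0 0 0.005 0 0.094;0 0 0 0 0.003 0 0.094;0 0 0 0 0 0 0.094")

```text
time: 38.2
tool_pos: [0.4285, -0.1585, -0.0271]
ee_rot: [-1.57, -0.0, -1.224]
wrist_force: [0.0, -0.4, 0.1]
width: 0.0939
```

>>> arm_command(series="0 0 0 0 0 0 0;0 0 0 0 0 0 0;0 0 0 0 0 0 0;0 0 0 0 0 0 0;0 0 0 0 0 0 0;0 0 0 0 0 0 0;0 0 0 0 0 0 0;0 0 0 0 0 0 0;0 0 0 0 0 0 0")

```text
time: 39.1
tool_pos: [0.4296, -0.159, -0.0256]
ee_rot: [-1.568, -0.002, -1.224]
wrist_force: [-0.2, 0.3, 0.2]
width: 0.0491
```

```bash
python3 shot.py w30;python3 -c "
import cv2
im=cv2.imread('pics/w30.png');cv2.imwrite('pics/w30c.png',cv2.resize(im[120:270,180:330],None,fx=4,fy=4,interpolation=cv2.INTER_CUBIC))"
```

```text
39.15 [ 0.4296 -0.159  -0.0256] [-1.5681 -0.0023 -1.2235]
```

View pics/w30c.png

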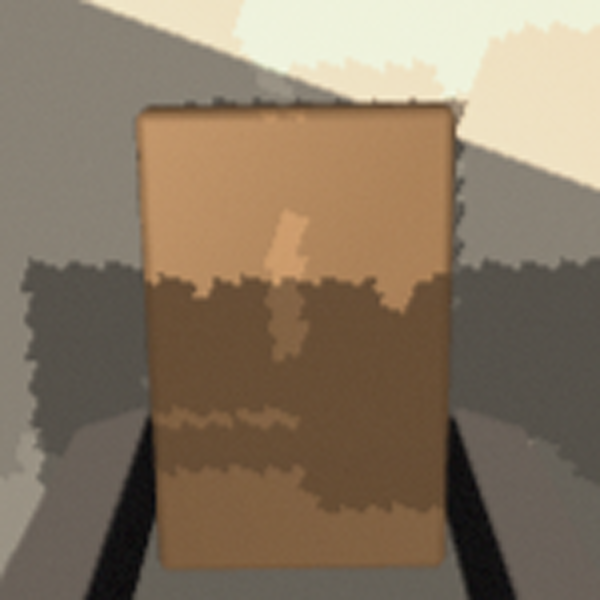

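```bash
python3 - <<'E'
from rel import *
p=load('w30');o=robot.get_obs();f=lambda a:tuple(np.array(a)/4+[180,120])
q,e=fit(rect(80,50)/1e3,[(p,{0:f((138,112)),1:f((455,110)),2:f((442,567)),3:f((162,568))})],[.448,-.15,.36,.009]);print(q,e)
r=rel(q,o);print(r)
y=-.110
for c in ((.002,.004),(-.014,-.009)):
    ctr=rack_pt(*c); tz=np.array([-np.sin(y),np.cos(y)]);tx=np.array([np.cos(y),np.sin(y)]); print(c,ctr,'tcp',ctr-r['toolz']*tz-r['toolx']*tx)
E
python3 plan.py 0 .4296 -.159 .05 -1.224 .645 -.265 .05 -.11
```

```text
[ 0.44719204 -0.15269328  0.35667425  0.00422303] 0.37134427557900995
{'toolx': np.float64(6.14072670198605e-05), 'toolz': np.float64(0.018655404330844897), 'dyaw': np.float64(3.1509685364514803)}
(0.002, 0.004) [ 0.64355577 -0.24442779] tcp [ 0.64144678 -0.2629637 ]
(-0.014, -0.009) [ 0.63239433 -0.2270951 ] tcp [ 0.63028533 -0.24563101]
39.15 [ 0.4296 -0.159  -0.0256] [-1.568 -0.002 -1.223] 0.0493
10
-0.003 0 0.002 0 -0.038 0 0;0 0 0 0 -0.038 0 0;0 -0.139 0 0.022 0 0.021 0;0 -0.139 0 0.024 0 0.018 0;0 -0.139 0 0.027 0 0.014 0;0 -0.139 0 0.028 0 0.01 0;0 -0.139 0 0.029 0 0.006 0;0 -0.139 0 0.03 0 0.002 0;0 -0.139 0 0.03 0 -0.002 0;0 -0.139 0 0.029 0 -0.006 0
```

>>> arm_command(series="0 0 0 0 -0.038 0 0;0 0 0 0 -0.038 0 0;0 -0.139 0 0.022 0 0.021 0;0 -0.139 0 0.024 0 0.018 0;0 -0.139 0 0.027 0 0.014 0;0 -0.139 0 0.028 0 0.01 0;0 -0.139 0 0.029 0 0.006 0;0 -0.139 0 0.03 0 0.002 0;0 -0.139 0 0.03 0 -0.002 0;0 -0.139 0 0.025 0 -0.006 0;0 0 0 0 0 0 0;0 0 0 0 0 0 0")

```text
time: 40.35
tool_pos: [0.6472, -0.2624, 0.048]
ee_rot: [-1.569, 0.004, -0.068]
wrist_force: [0.4, 1.3, -0.6]
width: 0.0494
```

```bash
python3 shot.py w31; python3 plan.py 0 .642 -.263 .02 -.11
```

```text
40.4 [ 0.6469 -0.2623  0.0479] [-1.569   0.0042 -0.0674]
40.4 [ 0.6469 -0.2623  0.0479] [-1.569  0.004 -0.067] 0.0494
1
-0.002 0.043 -0.004 -0.005 0.028 -0.001 0
```

View pics/w31.png

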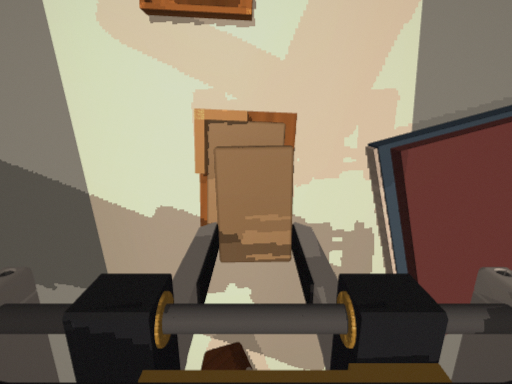

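>>> arm_command(series="-0.002 0.043 -0.004 -0.004 0.02 -0.001 0;0 0 0 0 0.015 0 0;0 0 0 0 0 0 0")

```text
time: 40.7
tool_pos: [0.6406, -0.2617, 0.013]
ee_rot: [-1.571, 0.0, -0.114]
wrist_force: [-0.2, 0.2, -0.9]
width: 0.0493
```

```bash
python3 plan.py 0 .642 -.263 -.005 -.111
```

```text
40.7 [ 0.6406 -0.2617  0.013 ] [-1.571  0.    -0.114] 0.0493
1
0 -0.003 0 0.002 0.018 -0.001 0
```

>>> arm_command(series="0 -0.002 0 0.002 0.01 -0.001 0;0 0 0 0 0.007 0 0;0 0 0 0 0 0 0")

```text
time: 41.0
tool_pos: [0.6424, -0.2626, -0.0038]
ee_rot: [-1.571, -0.001, -0.112]
wrist_force: [0.6, 0.1, -0.2]
width: 0.049
```

```bash
python3 shot.py w32; python3 plan.py 0 .6303 -.2456 -.009 -.111;python3 -c "
import cv2
im=cv2.imread('pics/w32.png');cv2.imwrite('pics/w32c.png',cv2.resize(im[90:240,170:320],None,fx=4,fy=4,interpolation=cv2.INTER_CUBIC))"
```

```text
41.05 [ 0.6426 -0.2627 -0.0033] [-1.5715e+00 -1.5000e-03 -1.1160e-01]
41.05 [ 0.6426 -0.2627 -0.0033] [-1.572 -0.002 -0.112] 0.0491
1
0.001 -0.001 0.002 -0.014 0.006 0.016 0
```

View pics/w32c.png

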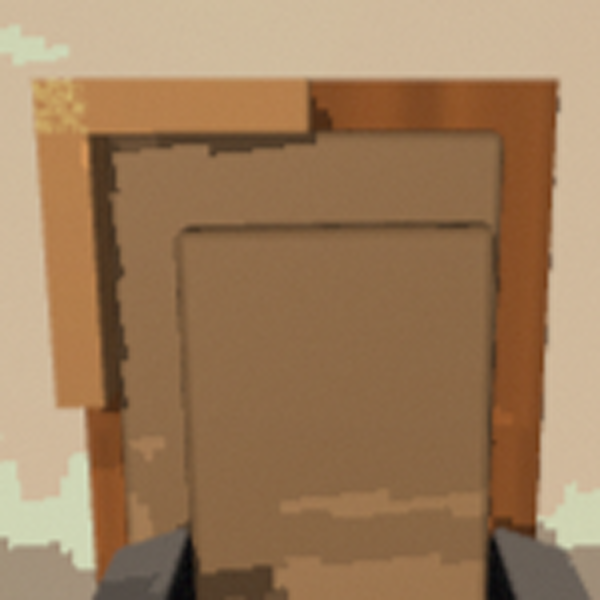

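>>> arm_command(series="0 0 0.002 -0.003 0.003 0.004 0;0 0 0 -0.004 0 0.005 0;0 0 0 -0.003 0 0.004 0;0 0 0 0 0 0 0")

```text
time: 41.45
tool_pos: [0.6345, -0.2477, -0.0051]
ee_rot: [-1.572, -0.002, -0.111]
wrist_force: [0.2, 0.0, -1.4]
width: 0.049
```

```bash
python3 plan.py 0 .6303 -.2456 -.009 -.111
```

```text
41.45 [ 0.6345 -0.2477 -0.0051] [-1.572 -0.002 -0.111] 0.049
1
0.001 0 0.002 -0.004 0.004 0.002 0
```

>>> arm_command(series="0 0 0.002 -0.003 0.003 0.001 0;0 0 0 0 0 0 0")

```text
time: 41.65
tool_pos: [0.6323, -0.2474, -0.007]
ee_rot: [-1.575, -0.002, -0.111]
wrist_force: [0.1, -0.2, -0.8]
width: 0.0492
```

>>> arm_command(series="0 0 0 -0.002 0.001 0.002 0;0 0 0 0 0 0 0")

```text
time: 41.85
tool_pos: [0.6316, -0.2474, -0.007]
ee_rot: [-1.578, -0.006, -0.112]
wrist_force: [0.2, -0.1, -0.4]
width: 0.0493
```

>>> arm_command(series="0 0 0 -0.002 0.001 0.002 0;0 0 0 0 0 0 0")

```text
time: 42.05
tool_pos: [0.631, -0.2474, -0.007]
ee_rot: [-1.582, -0.01, -0.114]
wrist_force: [-0.4, -0.8, -0.7]
width: 0.0493
```

>>> arm_command(series="0.01 -0.002 0.01 -0.001 0.002 0.001 0;0 0 0 0 0.002 0 0;0 0 0 0 0 0 0")

```text
time: 42.35
tool_pos: [0.6307, -0.2471, -0.0104]
ee_rot: [-1.572, -0.001, -0.112]
wrist_force: [1.1, -1.9, 0.5]
width: 0.0497
```

>>> arm_command(series="0 0 0 -0.001 0.002 0.001 0;0 0 0 0 0 0 0")

```text
time: 42.55
tool_pos: [0.6309, -0.2472, -0.0102]
ee_rot: [-1.574, -0.004, -0.112]
wrist_force: [0.9, -1.7, -0.4]
width: 0.0493
```

```bash
python3 shot.py w33; python3 -c "
import cv2
im=cv2.imread('pics/w33.png');cv2.imwrite('pics/w33c.png',cv2.resize(im[110:260,180:330],None,fx=4,fy=4,interpolation=cv2.INTER_CUBIC))"
```

```text
42.6 [ 0.6308 -0.2471 -0.0103] [-1.5742 -0.004  -0.1121]
```

View pics/w33c.png

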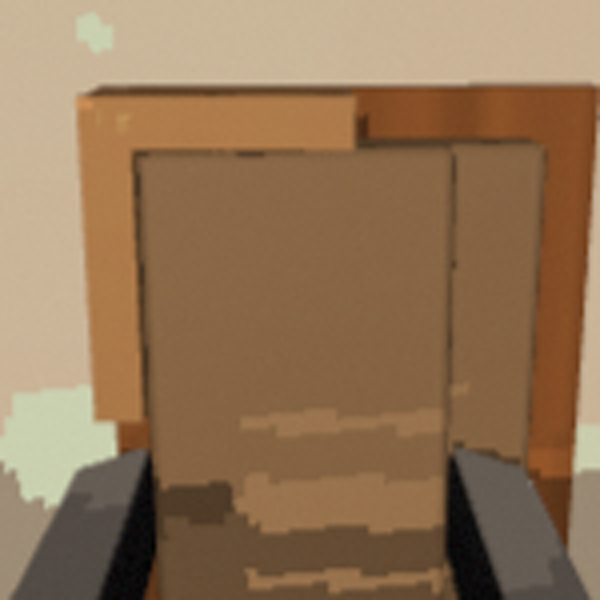

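>>> arm_command(series="0 0 0 0 0 0 0.06;0 0 0 0 0 0 0.06;0 0 0 0 0 0 0.06;0 0 0 0 0 0 0.06;0 0 0 0 -0.006 0 0.06;0 0 0 0 -0.03 0 0.06;0 0 0 0 -0.04 0 0.07;0 0 0 0 -0.03 -0.02 0.094;0 0 0 0 0 0 0.094;0 0 0 0 0 0 0.094")

```text
time: 43.6
tool_pos: [0.625, -0.2606, 0.0941]
ee_rot: [-1.563, 0.01, -0.109]
wrist_force: [0.5, 0.6, -1.0]
width: 0.0886
```

```bash
python3 shot.py w34; python3 -c "
import cv2
im=cv2.imread('pics/w34.png');cv2.imwrite('pics/w34c.png',cv2.resize(im[80:230,190:340],None,fx=4,fy=4,interpolation=cv2.INTER_CUBIC))"
```

```text
43.65 [ 0.6251 -0.2609  0.0943] [-1.564   0.0091 -0.1086]
```

View pics/w34.png

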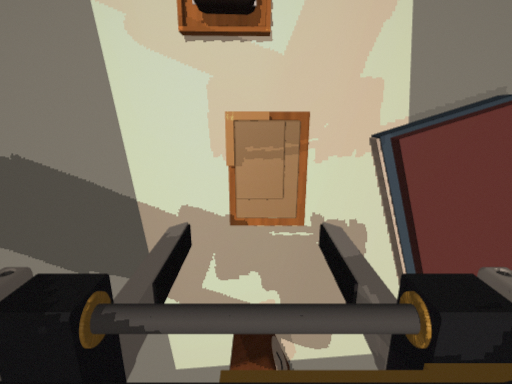

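View pics/w34c.png

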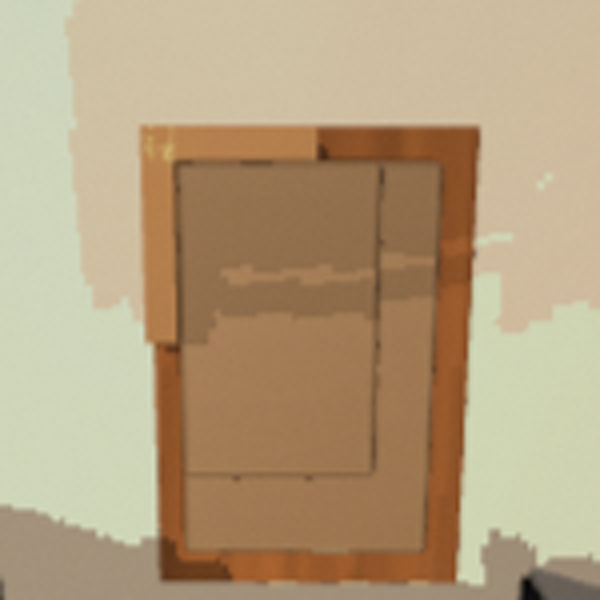

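```bash
python3 - <<'E'
from rack import *
p=load('w34')
f=lambda a:np.array(a)/4+[190,80]
U=f([[162,579],[457,581],[479,127],[141,126],[147,342],[178,343],[174,160],[319,127],[319,160]])
q,r=fitrack(p,U,None); print(q.round(4),r.tolist())
c,s=np.cos(q[2]),np.sin(q[2])
for nm,zt,pts in (('L',.015,[[441,162],[425,550],[187,549]]),('S',.024,[[178,162],[381,163],[373,473],[185,472]])):
    for uv in f(pts):
        w=onz(p,*uv,zt+q[3])[:2]-q[:2]; print(nm,(1e3*np.array([c*w[0]+s*w[1],-s*w[0]+c*w[1]])).round(1))
E
```

```text
[ 0.6398 -0.2423 -1.6795 -0.0027] [[-0.2, 0.3], [-0.1, 0.0], [0.2, -0.1], [0.1, -0.0], [0.1, 0.0], [0.3, -0.2], [0.4, 0.2], [-0.3, -0.3], [-0.4, 0.2]]
L [-53.5  31.2]
L [49.3 31.3]
L [ 49.2 -33.8]
S [-53.6 -33.6]
S [-53.4  15.5]
S [24.7 15.6]
S [ 24.5 -33.3]
```

>>> arm_command(series="0 0 0 0 -0.04 0 0.094;0 0 0 -0.04 -0.03 0 0.094;0 0 0 -0.04 0 0 0.094;0 0 0 -0.04 0 0 0.094;0 0 0 -0.04 0 0 0.094;0 0 0 0 0 0 0.094;0 0 0 0 0 0 0.094")

```text
time: 44.35
tool_pos: [0.4562, -0.2354, 0.1511]
ee_rot: [-1.55, 0.036, -0.103]
wrist_force: [-0.6, -0.3, 0.7]
width: 0.094
```

```bash
python3 - <<'E'
from h import *
a=robot.snapshot('side')[110:320,130:300]; b=robot.snapshot('scene')[90:384,80:330]
cv2.imwrite('pics/f1.png',cv2.resize(a,None,fx=2.8,fy=2.8,interpolation=cv2.INTER_CUBIC)); cv2.imwrite('pics/f2.png',cv2.resize(b,None,fx=2,fy=2,interpolation=cv2.INTER_CUBIC))
E
```

```text
(no output)
```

View pics/f1.png

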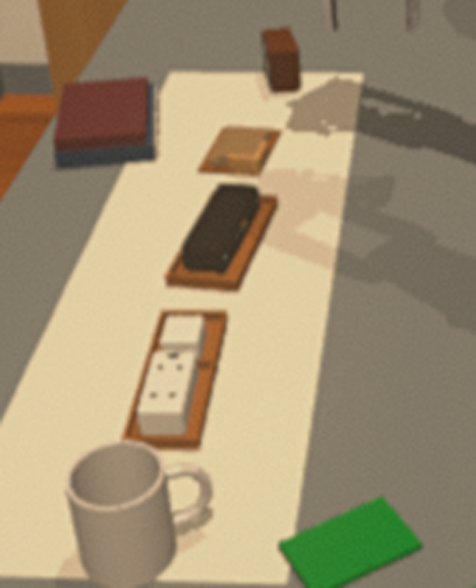

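View pics/f2.png

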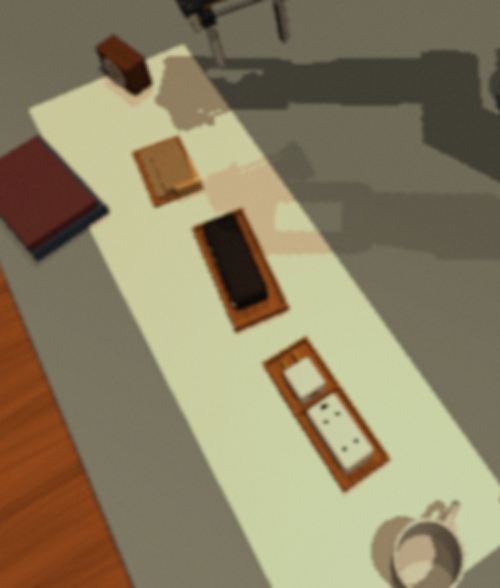

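```bash
python3 -c "
from bench import robot
print(robot.get_obs()['time']); print(robot.close_job())"
```

```text
44.45
the job is handed in; nothing more can be done
None
```

I finished the tidy and handed it in at 44.5 s. The order was glasses case in the undivided tray, socket block in the longer bay, phone plug in the shorter bay, then the large beige coaster on the rack and the small one on top. I never gripped or moved the mug, the clock or the green look-alikes.

**Final checks:**
- The last scene and side pictures show the case, block and plug lying inside their places, right way up.
- A close wrist view puts the free edges of both coasters within about 1.5 mm of fully seated in the corner, and most within 1 mm. That is about as fine as I could read the pictures. The wrist force also showed both fences pushing back while each coaster was pressed in.

**What disagreed or went wrong:**
- **Fingertip height:** the open fingertips sat about 30 mm behind the reported tool point. My first attempt on the case closed above it without touching it, and I corrected all later grasps for this.
- **Block grasp:** I first took the block too high and off-centre, so I let go and gripped it again before lifting.
- **Measured heights:** with the wrist camera, most heights came out a few millimetres lower than the listed ones, so I relied on contact when setting the coasters down.
- **Case position:** it is about 4 mm off the centre line of its tray, well inside the 11 mm of room on each side.

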